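Sort the tagged bearing housings and hold up the loaded pass carrier

ROBOT

A 6-joint arm with a two-finger parallel gripper is mounted at the origin on the work surface. World frame = base frame: x ahead of the robot, y to its left, z up, the work surface at z = 0. Lengths are in m, angles in rad, forces in N, time in s.
With the tool pointing down it reaches from about 0.225 to 0.725 m from the base axis. Payload 3.1 kg.
Tool frame: the origin (TCP) lies at the very end of the fingers, on their centre line; the grasp point (between the pads) lies 19 mm behind it; z points along the fingers, y is the direction in which the jaws open and shut (so a half turn about z gives the same grasp; the last joint's range is limited). The gripper opens to 85 mm and grips with 20 to 120 N. Pads are 22 mm wide; open, the fingers measure 114 mm over their backs; the gripper's body (76 mm by 85 mm) begins 54 mm behind the grasp point. The pads swing forward as they close: fully open they stand 13 mm farther back than shut.
Start: joints at [1.034, 0.048, 0.099, 1.622, 0, 1.443], TCP at [0.209, 0.482, 0.231] pointing down, gripper open.
Joint ranges: [-2.91, 2.91], [-0.99, 1.94], [-1.21, 1.42], [-2.12, 2.29], [-1.49, 1.47], [-3.14, 3.14]. Speed limits (rad/s): [2.79, 2.79, 3.14, 3.14, 3.14, 3.14].

INTERFACE

Orientations are given as a rotation vector (axis times angle).
In Python, from station import robot gives the robot as it stands.
- The arm moves only by the tool step_arm, never from a script. Its argument "increments" is a list that holds one entry, the list of rows, each a list of 7 numbers: the finger opening in m, from 0 to 0.0854, then the shift along the world's x, y, z in m, then the turn, a rotation vector about the world's x, y, z in rad. A call has 1 to 12 rows; each row shifts and turns the pose as measured when the row begins; what a row does not reach is not made up. A row lasts 1/10 s, in which the tool goes at most 50 mm and 8.59 degrees, less where a joint would pass 70% of its speed; a pose out of reach is approached as far as the arm can. A call with a gripper value outside its range is refused whole. The fingers move at their own pace and stop on an object; the grip force is fixed at half the most. Time passes only in rows, so rows that do not move let the fingers close. It gives the time, the measured TCP pose, the force and the opening at its end, in the units of the state.
- robot.observe(): the state, without advancing time (a new reading comes with each control period).
- robot.read_camera(name): name is "scene" or "top" or "wrist"; returns a dict with "pixels" (384x512x3 uint8, red, green, blue), "vfov" (degrees; the focal length in pixels is half the picture's height over the tangent of half this angle, whatever the lens; pixels are square), "cx", "cy" (the principal point, pixels), "distortion" ([k1, k2, p1, p2, k3] as OpenCV has them; the pictures are not rectified), "eye" and "rotation" of the camera in the world. Camera axes: x right, y down, z forward; pixel columns grow to the right and rows downward; lengths in m; the calibration is good to about 2 mm. A picture is of the moment at which its call begins. There is no depth.
- robot.hand_in(): hands the job in, once; it reports no verdict.
The state is a dict: "clock": time; "joint_pos": joint angles; "dq": joint speeds; "tau": joint torques, N m; "position": TCP position; "tcp_rot": TCP orientation; "ft_force": force on the tool from outside, world axes, zero at the start; "moment": the same for the moment, N m; "opening": opening from 0.0 (shut) to 1.0 (fully open).
Only numpy, scipy, OpenCV 4.12 (cv2) and the standard library are available. Lean on these libraries where they do the work, as an engineer would, in place of code of your own. Each camera call takes 0.05 s, during which the arm holds its last target.

TASK

Sort the two bearing housings standing on the glass-grinder's bench by their tags: lower the red-tagged one into the red reject nest and the green-tagged one into the empty pocket of the green carrier, each standing flat, without dropping them. Once both are in place and let go, lift the carrier with its two green-tagged housings by its black handle, about 10 cm straight up from where it stands, and finish while still holding it there, level and still, carried by the gripper alone. Never tip the carrier, and leave everything else on the bench where it is.

Things in the scene. Friction and masses are not known exactly. Their poses are not given: they have to be found in the camera images.
- housing_green: Loose flanged aluminium bearing housing, upright: round flange 52 mm across and 10 mm high (foot chamfered to 46 mm), on it a round boss 36 mm across up to 48 mm, topped by a 2 mm thick GREEN (pass) tag disc 33 mm across (50 mm high in all); about 0.14 kg; origin: centre of its underside, z up. Starts standing on the bench at the robot's left.
- housing_red: Loose flanged aluminium bearing housing, upright: round flange 52 mm across and 10 mm high (foot chamfered to 46 mm), on it a round boss 36 mm across up to 48 mm, topped by a 2 mm thick RED (reject) tag disc 33 mm across (50 mm high in all); about 0.14 kg; origin: centre of its underside, z up. Starts standing on the bench at the robot's left, 90 mm or more from the green one (either may be the farther left).
- housing_loaded: A second green-tagged housing, same shape, that already stands in one pocket of the carrier at the start. It stays there.
- carrier: Loose pass carrier, about 0.35 kg: aluminium plate 76 mm (own x) x 244 mm (own y) x 6 mm with a green-walled pocket at own y = +85 mm (empty at the start), one at y = -85 mm (holding housing_loaded), and a black stirrup handle between them, 124 mm high. Origin: centre of its underside, z up
- carrier_empty_pocket (a point): Centre of the floor of the carrier's empty pocket, 6 mm above the carrier's underside; the pocket is 60 mm square inside, its walls 6 mm thick and 10 mm high above the floor. Moves with the carrier; axes as the carrier's
- carrier_handle (a point): Centre of the handle's rubber crossbar, which runs along own x: 72 mm long, 14 mm thick (own y), 24 mm tall, 100 to 124 mm above the carrier's underside, on two end posts. Pinch it across its 14 mm thickness from above. Axes as the carrier's
- reject_nest: Red reject nest, fixed to the bench at the robot's right: base 90 x 90 x 6 mm with one pocket, 60 mm square inside, walls 6 mm thick and 10 mm high above the floor, floor 6 mm above the bench; origin: centre of its underside
- reject_pocket (a point): Centre of the floor of the reject nest's pocket
- grinding_disc: A loose terracotta-coloured grinding disc lying flat, 90 mm across, 20 mm high, near the robot; leave it where it is; origin: centre of its underside
- whetstone: A loose grey whetstone block, 50 x 140 x 25 mm, towards the back left; leave it where it is; origin: centre of its underside
- glass_tumbler: A loose empty green glass tumbler, 70 mm across, 85 mm high, at the back; leave it where it is; origin: centre of its underside
- screw_jar: A loose amber jar with a black cap, 64 mm across, 85 mm high, at the back; leave it where it is; origin: centre of its underside
- screwdriver: A loose screwdriver lying flat near the robot; leave it where it is; origin: on its underside
- wood_wedge: A loose dark wooden block, 120 x 45 x 35 mm, towards the back right; leave it where it is; origin: centre of its underside

How it is judged:
By the outcome, as a careful person would: the job done as asked, in the order asked, and still so for the second after the job is handed in, while the arm keeps its last pose, push and grip.
It also fails if it takes over 72 s, if anything falls off the work surface, if the arm or the gripper's body presses on something with over 40 N, if the wrist force passes 120 N, or if a joint passes its speed limit or range.

## Working session

There is one attempt and no reset: what is moved stays moved. The work goes in short steps, Python scripts to look and compute and a tool call to move; the robot and the scene stay as the last step left them, time stands still between calls to the robot, and variables do not carry over. Pictures are saved under pics/ and viewed, and the job is handed in when it is done.

Besides the shell and the picture viewer there is one more tool, called as name(argument=value, ...), one argument or row to a line, values as JSON. step_arm: Moves the arm, as the interface text tells. Its arguments: {"type":"object","properties":{"increments":{"type":"array","items":{"type":"array","items":{"type":"array","items":{"type":"number"}}}}},"required":["increments"]}

```bash
ls; mkdir -p pics; cat > h.py <<'E'
import numpy as np, cv2
from station import robot
def grab(n,tag):
    c=robot.read_camera(n); p=np.array(c["pixels"]); cv2.imwrite(f"pics/{tag}.png",p[:,:,::-1]); 
    np.savez(f"pics/{tag}.npz",**{k:np.array(v) for k,v in c.items()}); return c
def load(tag): return dict(np.load(f"pics/{tag}.npz"))
def K(c):
    f=c["pixels"].shape[0]/2/np.tan(np.radians(float(c["vfov"]))/2)
    return np.array([[f,0,float(c["cx"])],[0,f,float(c["cy"])],[0,0,1]])
def ray(c,uv):
    u=cv2.undistortPoints(np.array(uv,float).reshape(-1,1,2),K(c),np.array(c["distortion"],float)).reshape(-1,2)
    d=np.c_[u,np.ones(len(u))]@np.array(c["rotation"]).T
    return np.array(c["eye"]),d/np.linalg.norm(d,axis=1)[:,None]
def plane(c,uv,z):
    e,d=ray(c,uv); return e+d*((z-e[2])/d[:,2])[:,None]
def tri(c1,uv1,c2,uv2):
    e1,d1=ray(c1,[uv1]);e2,d2=ray(c2,[uv2]);d1=d1[0];d2=d2[0]
    s=np.linalg.lstsq(np.c_[d1,-d2],e2-e1,rcond=None)[0]
    a=e1+s[0]*d1;b=e2+s[1]*d2
    return (a+b)/2,np.linalg.norm(a-b)
def proj(c,P):
    R=np.array(c["rotation"]); 
    rv=cv2.Rodrigues(R.T)[0]; t=-R.T@np.array(c["eye"])
    return cv2.projectPoints(np.array(P,float).reshape(-1,1,3),rv,t,K(c),np.array(c["distortion"],float))[0].reshape(-1,2)
def st():
    s=robot.observe(); print({k:np.round(s[k],4).tolist() for k in("clock","joint_pos","position","tcp_rot","ft_force","opening")}); return s
E
python3 - <<'E'
from h import *
st()
for n in("scene","top","wrist"):
    c=grab(n,n+"0"); print(n,c["vfov"],c["cx"],c["cy"],c["distortion"],c["eye"],np.round(c["rotation"],3).tolist())
E
```

```text
pics
{'clock': 0.0, 'joint_pos': [1.0342, 0.0487, 0.0976, 1.622, 0.0, 1.443], 'position': [0.2084, 0.4812, 0.2301], 'tcp_rot': [-0.6375, -3.0754, 0.0035], 'ft_force': [-0.092, 0.5412, -1.3229], 'opening': 1.0008}
scene 46.66428081614477 256.29007635675003 190.39084779721742 [-0.16612185  0.          0.          0.          0.        ] [ 1.10037878 -0.63369422  1.02762026] [-2.296, -0.858, 0.312]
top 54.85065810483274 250.6326195687576 182.6866884748308 [0.02745028 0.         0.         0.         0.        ] [ 0.35501664 -0.00302473  1.00498405] [-2.1, 2.118, -0.235]
wrist 64.26941161475548 252.44365752408328 188.0929078822107 [-0.0416897  0.         0.         0.         0.       ] [0.14541847 0.50972187 0.37326063] [2.428, 1.594, 0.216]
```

```bash
sed -i 's/    c=robot.read_camera(n);/    c=dict(robot.read_camera(n)); c["rotation"]=cv2.Rodrigues(np.array(c["rotation"],float))[0];/' h.py
python3 - <<'E'
import cv2,numpy as np
for n in("scene","top","wrist"):
    d=dict(np.load(f"pics/{n}0.npz")); d["rotation"]=cv2.Rodrigues(d["rotation"].astype(float))[0]; np.savez(f"pics/{n}0.npz",**d)
    print(n,np.round(d["rotation"],2).tolist())
E
```

```text
scene [[0.76, 0.5, -0.43], [0.65, -0.57, 0.5], [0.01, -0.66, -0.75]]
top [[-0.01, -0.98, 0.21], [-1.0, 0.01, -0.01], [0.0, -0.22, -0.98]]
wrist [[0.4, 0.88, 0.25], [0.92, -0.38, -0.11], [-0.0, 0.27, -0.96]]
```

View pics/scene0.png

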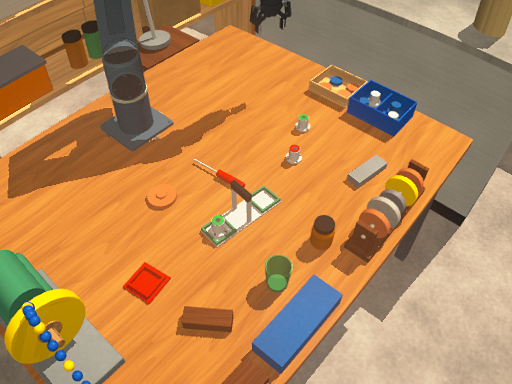

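View pics/top0.png

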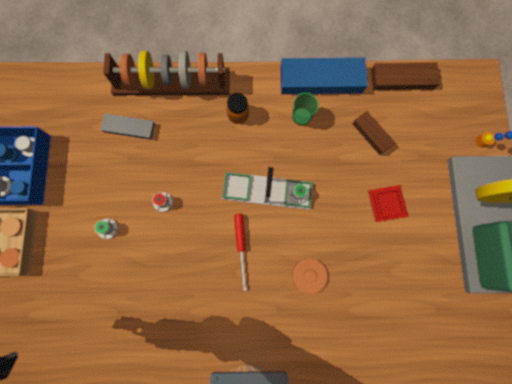

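View pics/wrist0.png

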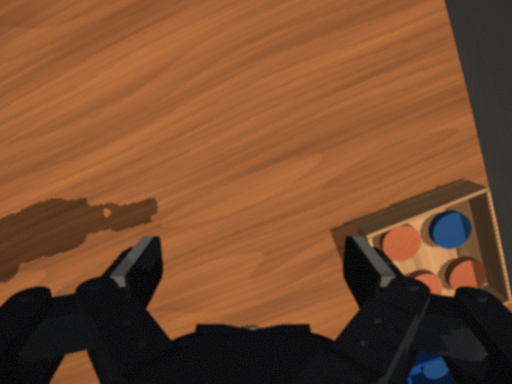

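The scene view shows red tag (294,148), green tag (303,119), the carrier around (240,215) and the nest (147,283). In the top view red is (162,202), green (106,228), the carrier (268,190) and the nest (388,203).

```bash
cat >> h.py <<'E'
def blobs(c,col,amin=15):
    hsv=cv2.cvtColor(np.ascontiguousarray(c["pixels"]),cv2.COLOR_RGB2HSV)
    if col=="red": m=cv2.inRange(hsv,(0,190,100),(5,255,255))|cv2.inRange(hsv,(174,190,100),(180,255,255))
    else: m=cv2.inRange(hsv,(55,110,60),(78,255,255))
    n,l,s,ce=cv2.connectedComponentsWithStats(m)
    return [(s[i,4],s[i,:4].tolist(),np.round(ce[i],1).tolist()) for i in range(1,n) if s[i,4]>=amin],m
E
python3 - <<'E'
from h import *
for n in("scene0","top0"):
    c=load(n)
    for col in("red","green"):
        print(n,col); [print("  ",b) for b in blobs(c,col)[0]]
for n,b in(("scene0",(190,180,110,80)),("top0",(210,160,120,60)),("scene0",(120,255,60,55)),("top0",(355,175,65,55))):
    c=load(n);x,y,w,h=b;im=cv2.resize(c["pixels"][y:y+h,x:x+w],None,fx=6,fy=6,interpolation=cv2.INTER_CUBIC)
    cv2.imwrite(f"pics/z_{n}_{x}.png",im[:,:,::-1])
E
```

```text
scene0 red
   (np.int32(18), [220, 173, 11, 7], [224.8, 176.7])
   (np.int32(816), [123, 263, 47, 41], [145.3, 283.8])
scene0 green
   (np.int32(22), [300, 115, 8, 5], [303.2, 117.0])
   (np.int32(40), [212, 216, 11, 8], [217.0, 219.7])
   (np.int32(2117), [0, 250, 52, 75], [17.1, 283.0])
top0 red
   (np.int32(1008), [369, 186, 39, 35], [387.7, 203.0])
   (np.int32(45), [154, 194, 11, 10], [159.1, 199.0])
   (np.int32(290), [235, 214, 10, 37], [239.6, 232.2])
top0 green
   (np.int32(39), [299, 92, 14, 5], [305.4, 93.8])
   (np.int32(313), [294, 97, 23, 27], [304.6, 112.9])
   (np.int32(71), [295, 185, 11, 11], [300.2, 190.2])
   (np.int32(71), [96, 222, 12, 11], [101.4, 227.0])
   (np.int32(1286), [474, 222, 38, 69], [492.8, 255.4])
   (np.int32(29), [504, 244, 8, 13], [508.3, 249.1])
```

View pics/z_scene0_190.png

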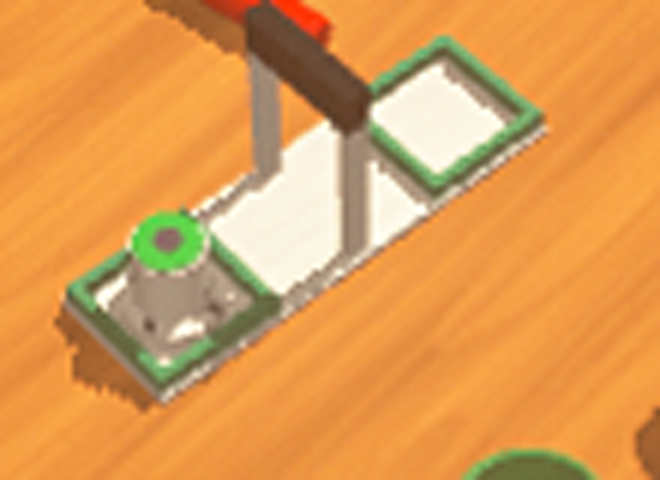

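View pics/z_top0_210.png

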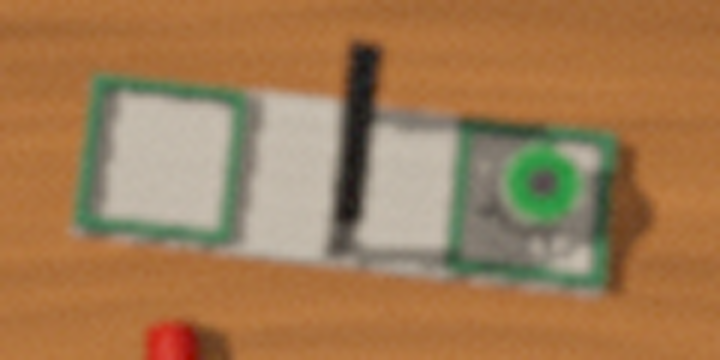

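View pics/z_top0_355.png

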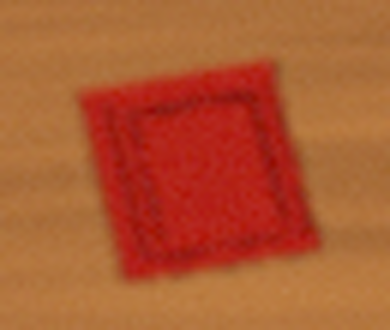

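```bash
python3 - <<'E'
from h import *
o=[]
for n,b in(("scene0",(280,105,50,65)),("top0",(85,180,100,65))):
    c=load(n);x,y,w,h=b;im=cv2.resize(c["pixels"][y:y+h,x:x+w],None,fx=6,fy=6,interpolation=cv2.INTER_NEAREST);o.append(im[:390])
cv2.imwrite("pics/zh.png",np.hstack([o[0][:,:,::-1],o[1][:,:480,::-1]]))
E
```

```text
(no output)
```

View pics/zh.png

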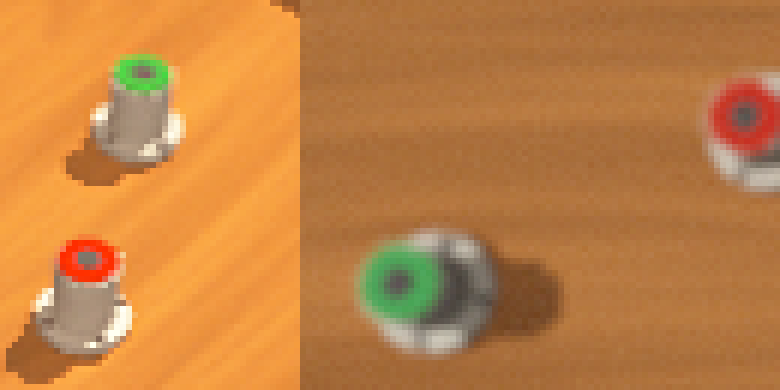

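The crops show the tag centres well: green (303.4,117)/(101.4,227), red (294.3,148)/(159,199). The carrier's empty pocket is at its left (top view), and the handle bar runs roughly along world x.

```bash
python3 - <<'E'
from h import *
S=load("scene0");T=load("top0")
def zs(p):return (190+p[0]/6-.5,180+p[1]/6-.5)
def zt(p):return (210+p[0]/6-.5,160+p[1]/6-.5)
def zn(p):return (355+p[0]/6-.5,175+p[1]/6-.5)
hsv=cv2.cvtColor(S["pixels"][140:160,280:310].copy(),cv2.COLOR_RGB2HSV)
m=cv2.inRange(hsv,(0,225,190),(7,255,255));print(np.argwhere(m).mean(0)[::-1]+[280,140],(m>0).sum())
for n,a,b in(("green",(303.3,117.2),(101.4,227)),("red",(294.2,148),(159.1,199)),("loaded",(217.,219.7),(300.2,190.2)),
 ("bar near",zs((258,12)),zt((347,212))),("bar far",zs((350,112)),zt((367,50)))):
    p,e=tri(S,a,T,b);print(n,p.round(4),"gap",round(e,4))
# wall outer corners top view at z=.016
q=[zt(p) for p in((97,76),(244,95),(234,242),(78,232))]
P=plane(T,q,.016);print(P.round(4),P.mean(0).round(4),[np.linalg.norm(P[i]-P[(i+1)%4]).round(4) for i in range(4)])
# pockets in scene: outer top corners
q=[zs(p) for p in((443,38),(543,118),(433,195))]
P=plane(S,q,.016);print("scene",P.round(4))
# two-view corner heights
for a,b in(((443,38),(78,232)),((543,118),(97,76)),((433,195),(244,95))):
    p,e=tri(S,zs(a),T,zt(b));print(p.round(4),round(e,4))
# nest
q=[zn(p) for p in((80,92),(275,62),(320,245),(125,280))]
P=plane(T,q,.006);print("nest",P.round(4),P.mean(0).round(4),[np.linalg.norm(P[i]-P[(i+1)%4]).round(4) for i in range(4)])
E
```

```text
[294.02857143 147.94285714] 35
green [0.4518 0.3745 0.0471] gap 0.0022
red [0.523  0.2301 0.0488] gap 0.0023
loaded [ 0.5417 -0.1398  0.0545] gap 0.0041
bar near [ 0.5185 -0.0497  0.1188] gap 0.003
bar far [ 0.587  -0.061   0.1119] gap 0.0064
[[ 0.6029  0.0597  0.016 ]
 [ 0.5934 -0.0077  0.016 ]
 [ 0.5252 -0.0026  0.016 ]
 [ 0.5304  0.0678  0.016 ]] [0.563  0.0293 0.016 ] [np.float64(0.068), np.float64(0.0684), np.float64(0.0706), np.float64(0.073)]
scene [[ 0.5343  0.0636  0.016 ]
 [ 0.6056  0.0558  0.016 ]
 [ 0.596  -0.0167  0.016 ]]
[0.5312 0.068  0.0101] 0.0007
[0.6037 0.0595 0.0114] 0.0012
[ 0.5936 -0.0097  0.0082] 0.0052
nest [[ 0.5522 -0.3308  0.006 ]
 [ 0.5656 -0.421   0.006 ]
 [ 0.4812 -0.4329  0.006 ]
 [ 0.4659 -0.3443  0.006 ]] [ 0.5162 -0.3822  0.006 ] [np.float64(0.0911), np.float64(0.0852), np.float64(0.09), np.float64(0.0873)]
```

View pics/z_scene0_120.png

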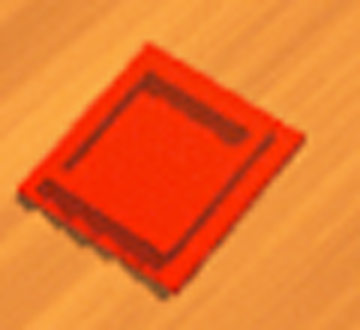

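step_arm(
  increments=[
    [[0.085, 0.031, -0.025, -0.003, 0, 0, 0], [0.085, 0.031, -0.025, -0.003, 0, 0, 0], [0.085, 0.031, -0.025, -0.003, 0, 0, 0], [0.085, 0.031, -0.025, -0.003, 0, 0, 0], [0.085, 0.031, -0.025, -0.003, 0, 0, 0], [0.085, 0.031, -0.025, -0.003, 0, 0, 0], [0.085, 0.031, -0.025, -0.003, 0, 0, 0], [0.085, 0.031, -0.025, -0.003, 0, 0, 0], [0.085, 0.031, -0.025, -0.003, 0, 0, 0], [0.085, 0.031, -0.025, -0.003, 0, 0, 0], [0.085, 0, 0, 0, 0, 0, 0]],
  ],
)

```text
clock: 1.25
position: [0.5254, 0.2197, 0.1933]
tcp_rot: [-0.626, -3.072, 0.009]
ft_force: [-0.5, -0.0, -0.5]
opening: 0.993
```

```bash
python3 - <<'E'
from h import *
st();c=grab("wrist","w1");print(c["eye"])
for col in("red","green"): print(col,blobs(c,col)[0])
E
```

```text
{'clock': 1.25, 'joint_pos': [0.2793, 0.1682, 0.1538, 1.5647, -0.0019, 0.6816], 'position': [0.5254, 0.2197, 0.1933], 'tcp_rot': [-0.6264, -3.0719, 0.0087], 'ft_force': [-0.4743, -0.0039, -0.4804], 'opening': 0.9925}
[0.46316038 0.24804386 0.33663912]
red [(np.int32(2188), [20, 123, 71, 85], [54.7, 165.2]), (np.int32(600), [248, 155, 32, 32], [263.3, 170.2])]
green [(np.int32(884), [367, 15, 37, 39], [385.0, 33.8]), (np.int32(298), [81, 228, 60, 49], [102.0, 249.0]), (np.int32(60), [16, 279, 11, 12], [20.6, 284.5])]
```

View pics/w1.png

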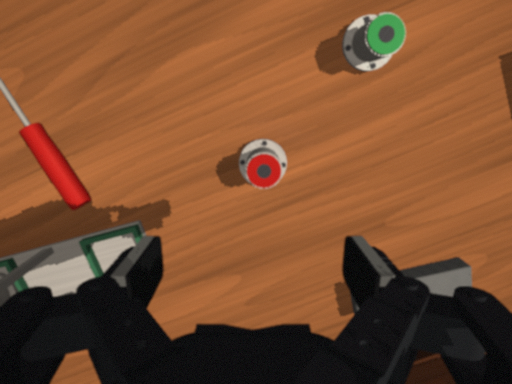

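Wrist view: red tag at (263,170), green at (385,34), the carrier's empty pocket at lower left, the whetstone lower right behind the finger.

```bash
python3 - <<'E'
from h import *
S=load("scene0");T=load("top0");W=load("w1")
for n,w,s,t in(("red",(263.5,170.6),(294.0,147.9),(159.1,199)),("green",(385.3,34),(303.3,117.2),(101.4,227))):
    print(n,plane(W,[w],.05).round(4),[ (a.round(4),round(b,4)) for a,b in(tri(W,w,S,s),tri(W,w,T,t))],plane(S,[s],.05).round(4),plane(T,[t],.05).round(4))
R=cv2.Rodrigues(robot.observe()["tcp_rot"])[0];print(R.round(3))
E
```

```text
red [[0.5229 0.2319 0.05  ]] [(array([0.5222, 0.2309, 0.0478]), np.float64(0.0029)), (array([0.524 , 0.2317, 0.0457]), np.float64(0.0006))] [[0.5225 0.2279 0.05  ]] [[0.5236 0.2307 0.05  ]]
green [[0.4522 0.3756 0.05  ]] [(array([0.4511, 0.3764, 0.0455]), np.float64(0.003)), (array([0.4521, 0.3738, 0.0528]), np.float64(0.0012))] [[0.4533 0.3703 0.05  ]] [[0.4522 0.3743 0.05  ]]
[[-0.921  0.39  -0.009]
 [ 0.39   0.921 -0.003]
 [ 0.007 -0.006 -1.   ]]
```

step_arm(
  increments=[
    [[0.085, -0.002, 0.006, -0.03, 0.003, -0.009, 0], [0.085, 0, 0.006, -0.03, 0, 0, 0], [0.085, 0, 0, -0.03, 0, 0, 0], [0.085, 0, 0, -0.015, 0, 0, 0], [0.085, 0, 0, 0, 0, 0, 0]],
  ],
)

```text
clock: 1.8
position: [0.518, 0.2367, 0.0863]
tcp_rot: [-0.62, -3.079, -0.004]
ft_force: [-0.5, 0.2, 0.2]
opening: 1.0
```

```bash
python3 - <<'E'
from h import *
st();c=grab("wrist","w2")
b=blobs(c,"red")[0];print(b)
for _,_,u in b: print(plane(c,[u],.05).round(4), tri(c,u,load("w1"),(263.5,170.6)))
E
```

```text
{'clock': 1.8, 'joint_pos': [0.3092, 0.1788, -0.0473, 1.3442, 0.0029, 0.7069], 'position': [0.518, 0.2367, 0.0863], 'tcp_rot': [-0.6204, -3.0787, -0.0044], 'ft_force': [-0.5354, 0.1833, 0.2131], 'opening': 0.9999}
[(np.int32(1418), [223, 203, 49, 47], [247.1, 225.6])]
[[0.5221 0.2322 0.05  ]] (array([0.52353282, 0.23162369, 0.04636648]), np.float64(0.00027746878431417844))
```

View pics/w2.png

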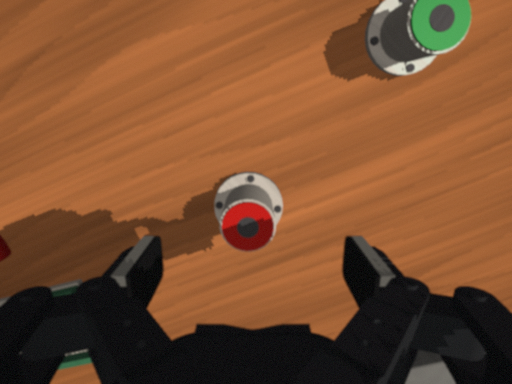

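Red tag is at (247,226), and it triangulates to (0.5225, 0.232, 0.046–0.05), which agrees with the earlier value. Descending.

step_arm(
  increments=[
    [[0.085, 0.004, -0.004, -0.02, 0, 0, 0], [0.085, 0, 0, -0.02, 0, 0, 0], [0.085, 0, 0, -0.015, 0, 0, 0], [0.085, 0, 0, -0.007, 0, 0, 0], [0.085, 0, 0, 0, 0, 0, 0]],
  ],
)

```text
clock: 2.35
position: [0.5252, 0.2367, 0.0311]
tcp_rot: [0.612, 3.072, 0.015]
ft_force: [-0.3, 1.0, 0.3]
opening: 0.999
```

step_arm(
  increments=[
    [[0.085, -0.002, -0.004, -0.006, 0, 0, 0], [0.085, 0, 0, -0.004, 0, 0, 0], [0.085, 0, 0, 0, 0, 0, 0], [0.085, 0, 0, 0, 0, 0, 0]],
  ],
)

```text
clock: 2.75
position: [0.5249, 0.2331, 0.0235]
tcp_rot: [0.611, 3.068, 0.019]
ft_force: [0.7, 0.3, -0.3]
opening: 0.994
```

```bash
python3 - <<'E'
from h import *
st();c=grab("wrist","w3");st()
b=blobs(c,"red")[0];print(b)
for _,_,u in b: print(plane(c,[u],.05).round(4))
E
```

```text
{'clock': 2.75, 'joint_pos': [0.299, 0.2114, -0.1381, 1.2036, 0.0039, 0.6924], 'position': [0.5249, 0.2331, 0.0235], 'tcp_rot': [0.6114, 3.0675, 0.0185], 'ft_force': [0.6857, 0.2733, -0.3371], 'opening': 0.9941}
{'clock': 2.8, 'joint_pos': [0.299, 0.2114, -0.138, 1.2036, 0.0039, 0.6924], 'position': [0.5249, 0.2331, 0.0235], 'tcp_rot': [0.6113, 3.0674, 0.0186], 'ft_force': [0.2047, 1.0072, -1.009], 'opening': 0.9946}
[(np.int32(3160), [211, 233, 74, 67], [247.3, 265.6])]
[[0.5219 0.2323 0.05  ]]
```

View pics/w3.png

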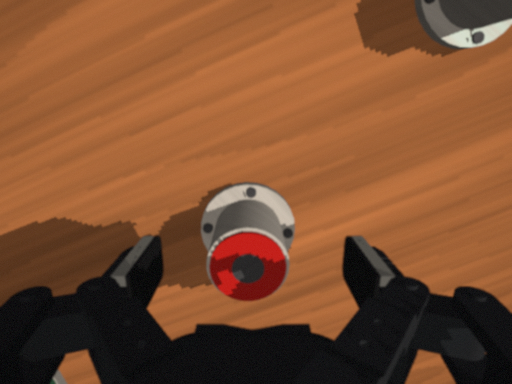

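step_arm(
  increments=[
    [[0.085, -0.002, -0.001, -0.003, -0.009, 0.016, 0], [0.085, 0, 0, 0, 0, 0, 0], [0.03, 0, 0, 0, 0, 0, 0], [0.03, 0, 0, 0, 0, 0, 0], [0.03, 0, 0, 0, 0, 0, 0], [0.03, 0, 0, 0, 0, 0, 0], [0.03, 0, 0, 0, 0, 0, 0], [0.03, 0, 0, 0, 0, 0, 0]],
  ],
)

```text
clock: 3.6
position: [0.5237, 0.2323, 0.0214]
tcp_rot: [0.614, 3.081, -0.0]
ft_force: [-0.4, -0.0, 1.1]
opening: 0.402
```

```bash
python3 - <<'E'
from h import *
s=st();print(cv2.Rodrigues(s["tcp_rot"])[0].round(3)[:,2]);c=grab("wrist","w4")
E
```

```text
{'clock': 3.6, 'joint_pos': [0.3006, 0.2286, -0.1222, 1.2199, -0.0003, 0.6941], 'position': [0.5237, 0.2323, 0.0214], 'tcp_rot': [0.614, 3.0808, -0.0004], 'ft_force': [-0.435, -0.0186, 1.1413], 'opening': 0.4022}
[ 0. -0. -1.]
```

View pics/w4.png

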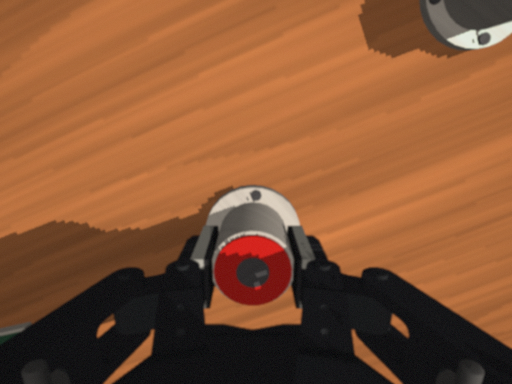

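The jaws hold the red boss; opening 0.402 ≈ 34–36 mm. Lifting.

step_arm(
  increments=[
    [[0.02, 0, 0, 0.004, 0, 0, 0], [0.02, 0, 0, 0.01, 0, 0, 0], [0.02, 0, 0, 0.02, 0, 0, 0], [0.02, 0, 0, 0.03, 0, 0, 0], [0.02, 0, 0, 0.035, 0, 0, 0], [0.02, 0, 0, 0.035, 0, 0, 0], [0.02, 0, 0, 0.03, 0, 0, 0], [0.02, 0, 0, 0.01, 0, 0, 0], [0.02, 0, 0, 0, 0, 0, 0]],
  ],
)

```text
clock: 4.55
position: [0.5193, 0.231, 0.2031]
tcp_rot: [-0.613, -3.077, 0.004]
ft_force: [0.3, -0.2, -1.0]
opening: 0.405
```

```bash
python3 - <<'E'
from h import *
s=st();print(cv2.Rodrigues(s["tcp_rot"])[0].round(3)[:,2]);c=grab("wrist","w5")
E
```

```text
{'clock': 4.55, 'joint_pos': [0.3007, 0.1617, 0.166, 1.5796, -0.0002, 0.6941], 'position': [0.5193, 0.231, 0.2031], 'tcp_rot': [-0.6133, -3.0772, 0.0036], 'ft_force': [0.3267, -0.2047, -1.0138], 'opening': 0.4048}
[-0.004 -0.002 -1.   ]
```

View pics/w5.png

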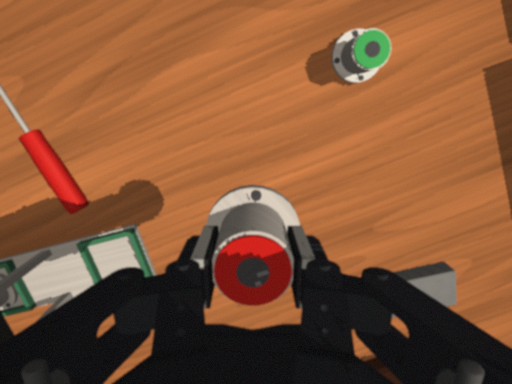

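step_arm(
  increments=[
    [[0.02, 0.002, -0.015, 0, 0, 0, 0], [0.02, 0.004, -0.03, 0, 0, 0, 0], [0.02, 0.005, -0.045, 0, 0, 0, 0], [0.02, 0.005, -0.048, 0, 0, 0, 0], [0.02, 0.005, -0.048, 0, 0, 0, 0], [0.02, 0.005, -0.048, 0, 0, 0, 0], [0.02, 0.005, -0.048, 0, 0, 0, 0], [0.02, 0.005, -0.048, 0, 0, 0, 0], [0.02, 0.005, -0.048, 0, 0, 0, 0], [0.02, 0.005, -0.048, 0, 0, 0, 0], [0.02, 0.004, -0.045, 0, 0, 0, 0], [0.02, 0.002, -0.02, 0, 0, 0, 0]],
  ],
)

```text
clock: 5.8
position: [0.551, -0.2805, 0.171]
tcp_rot: [-0.598, -3.031, 0.011]
ft_force: [0.3, 0.6, -1.4]
opening: 0.404
```

step_arm(
  increments=[
    [[0.02, 0, 0, 0, 0, 0, 0], [0.02, 0, 0, 0, 0, 0, 0]],
  ],
)

```text
clock: 6.0
position: [0.5469, -0.2846, 0.165]
tcp_rot: [-0.607, -3.02, 0.007]
ft_force: [0.2, 0.0, -0.7]
opening: 0.4
```

```bash
python3 - <<'E'
from h import *
s=st();print(cv2.Rodrigues(s["tcp_rot"])[0].round(3));c=grab("wrist","w6");print(blobs(c,"red")[0])
E
```

```text
{'clock': 6.0, 'joint_pos': [-0.575, 0.3495, 0.3133, 1.5896, -0.0266, -0.1779], 'position': [0.5469, -0.2846, 0.165], 'tcp_rot': [-0.6065, -3.0203, 0.0069], 'ft_force': [0.2102, 0.0077, -0.7449], 'opening': 0.3998}
[[-0.921  0.386 -0.061]
 [ 0.386  0.923  0.008]
 [ 0.059 -0.016 -0.998]]
[(np.int32(7109), [96, 130, 118, 115], [155.3, 187.1]), (np.int32(3259), [215, 236, 76, 69], [252.3, 269.5])]
```

View pics/w6.png

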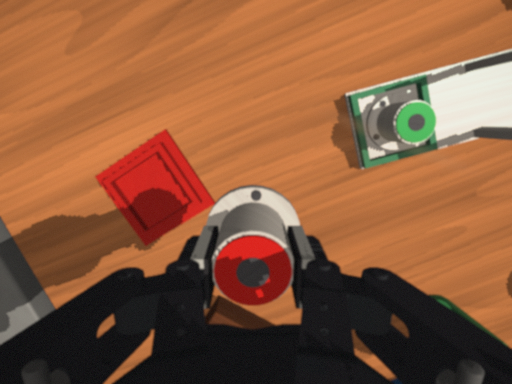

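Nest seen with outer corners (166,130), (214,200), (147,245), (96,178), and the red housing still gripped at (252,270).

```bash
python3 - <<'E'
from h import *
W=load("w6");T=load("top0");S=load("scene0")
_,m=blobs(W,"red");n,l,s,ce=cv2.connectedComponentsWithStats(m)
k=[i for i in range(1,n) if s[i,0]<100 and s[i,4]>3000][0]
cn=max(cv2.findContours((l==k).astype(np.uint8),0,2)[0],key=cv2.contourArea)
ap=cv2.approxPolyDP(cv2.convexHull(cn),6,True).reshape(-1,2);print(ap.tolist())
P=plane(W,ap,.006);print(P.round(4).tolist(),P.mean(0).round(4))
q=np.array([(80,92),(275,62),(320,245),(125,280)])/6-.5+[355,175]
sc=np.array([(148,43),(305,137),(172,295),(20,190)])/6-.5+[120,255]
print("scene",plane(S,sc,.006).round(4).tolist(),plane(S,sc,.006).mean(0).round(4))
PT=plane(T,q,.006)
for a in ap:
    A=plane(W,[a],.006)[0]; i=np.argmin(np.linalg.norm(PT-A,axis=1)); p,e=tri(W,a,T,q[i]); print(p.round(4),round(e,4))
# loaded tag for check
_,g=blobs(W,"green")
for b in blobs(W,"green")[0]: print(b, plane(W,[b[2]],.056).round(4))
E
```

```text
[[166, 130], [213, 203], [145, 244], [96, 176]]
[[0.4643, -0.3452, 0.006], [0.5505, -0.3326, 0.006], [0.5641, -0.4198, 0.006], [0.4777, -0.4334, 0.006]] [ 0.5141 -0.3828  0.006 ]
scene [[0.4634, -0.35, 0.006], [0.5525, -0.335, 0.006], [0.567, -0.4251, 0.006], [0.479, -0.4373, 0.006]] [ 0.5155 -0.3868  0.006 ]
[ 0.4651 -0.3426  0.0127] 0.0013
[ 0.5552 -0.3375 -0.0141] 0.0019
[ 0.5676 -0.4262 -0.0063] 0.0011
[ 0.4789 -0.4261  0.0201] 0.0017
(np.int32(190), [376, 77, 52, 23], [410.6, 86.7]) [[ 0.5135 -0.1339  0.056 ]]
(np.int32(99), [350, 90, 25, 24], [357.3, 100.0]) [[ 0.507  -0.1773  0.056 ]]
(np.int32(929), [397, 103, 38, 38], [415.2, 121.7]) [[ 0.5415 -0.1386  0.056 ]]
(np.int32(75), [437, 299, 15, 10], [444.7, 302.9]) [[ 0.7139 -0.1585  0.056 ]]
```

step_arm(
  increments=[
    [[0.02, -0.005, -0.015, 0, -0.004, -0.03, 0], [0.02, -0.007, -0.02, 0, -0.004, -0.03, 0], [0.02, -0.007, -0.02, 0, 0, 0, 0], [0.02, -0.007, -0.02, 0, 0, 0, 0], [0.02, -0.004, -0.015, 0, 0, 0, 0], [0.02, 0, -0.005, 0, 0, 0, 0], [0.02, 0, 0, 0, 0, 0, 0], [0.02, 0, 0, 0, 0, 0, 0]],
  ],
)

```text
clock: 6.85
position: [0.5155, -0.3692, 0.161]
tcp_rot: [-0.592, -3.078, -0.011]
ft_force: [-0.1, 0.0, -1.6]
opening: 0.404
```

```bash
cat >> h.py <<'E'
def tilt(s):
    a=cv2.Rodrigues(np.array(s["tcp_rot"],float))[0]; y=a[:,1]
    print("fix turn wx,wy:",round(-a[1,2],4),round(a[0,2],4)," jaw yaw",round(np.arctan2(y[1],y[0]),3))
E
python3 - <<'E'
from h import *
s=st();tilt(s)
W=load("w5");P=plane(W,[(252.5,270)],.2317);print(P-np.array([.5193,.231,.2031]))
c=grab("wrist","w7");b=blobs(c,"red")[0];print(b)
for x in b:
  print(plane(c,[x[2]],s["position"][2]+.0286)-s["position"])
E
```

```text
{'clock': 6.85, 'joint_pos': [-0.7285, 0.342, 0.2973, 1.5359, 0.0024, -0.3484], 'position': [0.5155, -0.3692, 0.161], 'tcp_rot': [-0.5921, -3.0781, -0.0111], 'ft_force': [-0.0515, 0.0395, -1.5598], 'opening': 0.4035}
fix turn wx,wy: -0.0083 -0.0056  jaw yaw 1.191
[[-0.00077657  0.00124969  0.0286    ]]
[(np.int32(5437), [176, 119, 122, 94], [234.4, 165.3]), (np.int32(3248), [215, 236, 76, 69], [252.3, 269.5])]
[[-0.04488457  0.01116862  0.0286    ]]
[[-0.00095269  0.00097113  0.0286    ]]
```

View pics/w7.png

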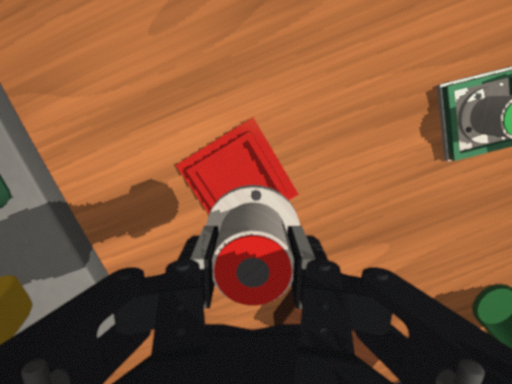

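step_arm(
  increments=[
    [[0.02, 0, -0.008, -0.01, -0.008, -0.006, 0], [0.02, 0, -0.007, -0.02, 0, 0, 0], [0.02, 0, 0, -0.02, 0, 0, 0], [0.02, 0, 0, -0.02, 0, 0, 0], [0.02, 0, 0, -0.02, 0, 0, 0], [0.02, 0, 0, -0.015, 0, 0, 0], [0.02, 0, 0, 0, 0, 0, 0], [0.02, 0, 0, 0, 0, 0, 0]],
  ],
)

```text
clock: 7.7
position: [0.5169, -0.382, 0.0488]
tcp_rot: [0.583, 3.085, -0.002]
ft_force: [0.5, -0.2, -0.4]
opening: 0.402
```

```bash
python3 - <<'E'
from h import *
s=st();tilt(s)
c=grab("wrist","w8");c=grab("top","t8");c=grab("scene","s8");im=np.hstack([cv2.resize(load("t8")["pixels"][165:235,345:425],None,fx=5,fy=5),cv2.resize(load("s8")["pixels"][240:310,100:180],None,fx=5,fy=5)]);cv2.imwrite("pics/ts8.png",im[:,:,::-1])
E
```

```text
{'clock': 7.7, 'joint_pos': [-0.7408, 0.3828, 0.1252, 1.3105, 0.0, -0.3672], 'position': [0.5169, -0.382, 0.0488], 'tcp_rot': [0.583, 3.0846, -0.0022], 'ft_force': [0.5098, -0.1686, -0.3988], 'opening': 0.4015}
fix turn wx,wy: 0.0018 0.0021  jaw yaw 1.197
```

View pics/w8.png

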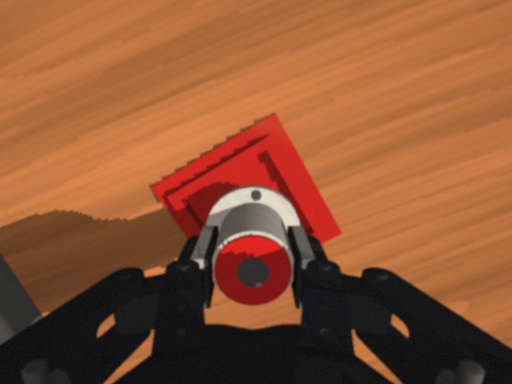

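View pics/ts8.png

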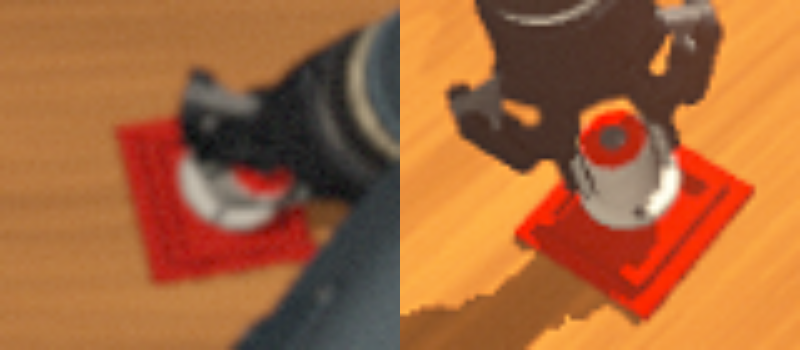

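```bash
python3 - <<'E'
from h import *
W=load("w8");P=plane(W,[(275,113),(340,232),(152,187)],.006);print(P.round(4),((P[1]+P[2])/2).round(4), np.linalg.norm(P[0]-P[1]),np.linalg.norm(P[0]-P[2]))
E
```

```text
[[ 0.4632 -0.3459  0.006 ]
 [ 0.5505 -0.3323  0.006 ]
 [ 0.4774 -0.4342  0.006 ]] [ 0.5139 -0.3833  0.006 ] 0.08832318898140683 0.08942695131142357
```

step_arm(
  increments=[
    [[0.02, -0.002, -0.002, -0.004, 0, 0, 0], [0.02, 0, 0, -0.006, 0, 0, 0], [0.02, 0, 0, -0.005, 0, 0, 0], [0.02, 0, 0, -0.002, 0, 0, 0], [0.02, 0, 0, 0, 0, 0, 0], [0.02, 0, 0, 0, 0, 0, 0]],
  ],
)

```text
clock: 8.45
position: [0.517, -0.3867, 0.0351]
tcp_rot: [0.582, 3.078, -0.009]
ft_force: [0.6, -0.0, -1.5]
opening: 0.401
```

```bash
python3 - <<'E'
from h import *
s=st();tilt(s)
E
```

```text
{'clock': 8.45, 'joint_pos': [-0.746, 0.3891, 0.1055, 1.2762, -0.0, -0.3721], 'position': [0.517, -0.3867, 0.0351], 'tcp_rot': [0.5822, 3.0777, -0.0092], 'ft_force': [0.6192, -0.0026, -1.4939], 'opening': 0.4014}
fix turn wx,wy: 0.0075 0.0081  jaw yaw 1.197
```

step_arm(
  increments=[
    [[0.02, -0.002, 0.002, -0.003, 0.008, 0.008, 0], [0.02, 0, 0, -0.002, 0, 0, 0], [0.02, 0, 0, 0, 0, 0, 0], [0.02, 0, 0, 0, 0, 0, 0]],
  ],
)

```text
clock: 8.85
position: [0.515, -0.3845, 0.0298]
tcp_rot: [-0.584, -3.086, -0.002]
ft_force: [0.7, -0.4, -1.0]
opening: 0.396
```

```bash
python3 - <<'E'
from h import *
s=st();tilt(s)
E
```

```text
{'clock': 8.85, 'joint_pos': [-0.7459, 0.3981, 0.1065, 1.2803, 0.0005, -0.3721], 'position': [0.515, -0.3845, 0.0298], 'tcp_rot': [-0.5836, -3.0863, -0.0016], 'ft_force': [0.6683, -0.3801, -0.9626], 'opening': 0.3956}
fix turn wx,wy: -0.0011 -0.0004  jaw yaw 1.197
```

step_arm(
  increments=[
    [[0.02, 0, 0, -0.002, 0, 0, 0], [0.02, 0, 0, 0, 0, 0, 0], [0.02, 0, 0, -0.001, 0, 0, 0], [0.02, 0, 0, 0, 0, 0, 0]],
  ],
)

```text
clock: 9.25
position: [0.5154, -0.3848, 0.0276]
tcp_rot: [0.583, 3.086, 0.0]
ft_force: [0.6, 0.1, -1.0]
opening: 0.402
```

step_arm(
  increments=[
    [[0.02, 0, 0, -0.001, 0, 0, 0], [0.02, 0, 0, 0, 0, 0, 0], [0.02, 0, 0, -0.001, 0, 0, 0], [0.02, 0, 0, 0, 0, 0, 0]],
  ],
)

```text
clock: 9.65
position: [0.5158, -0.3851, 0.0274]
tcp_rot: [0.583, 3.085, -0.001]
ft_force: [-0.7, 0.5, -1.3]
opening: 0.405
```

```bash
python3 - <<'E'
from h import *
st();c=grab("wrist","w9")
E
```

```text
{'clock': 9.65, 'joint_pos': [-0.7458, 0.399, 0.1027, 1.2727, 0.0005, -0.3721], 'position': [0.5158, -0.3851, 0.0274], 'tcp_rot': [0.5832, 3.0851, -0.0009], 'ft_force': [-0.7154, 0.5436, -1.327], 'opening': 0.4049}
```

View pics/w9.png

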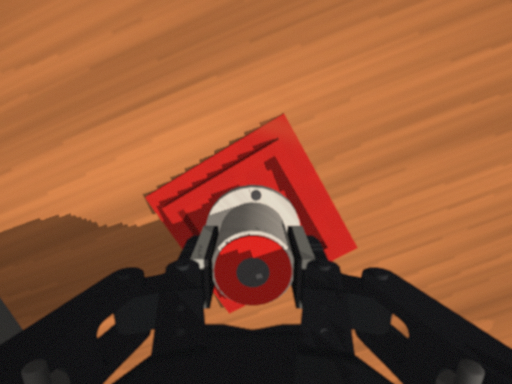

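step_arm(
  increments=[
    [[0.02, 0, 0, -0.002, 0, 0, 0], [0.02, 0, 0, 0, 0, 0, 0], [0.02, 0, 0, -0.002, 0, 0, 0], [0.02, 0, 0, 0, 0, 0, 0]],
  ],
)

```text
clock: 10.1
position: [0.5164, -0.3857, 0.0275]
tcp_rot: [0.583, 3.083, -0.003]
ft_force: [-0.4, -0.5, -1.4]
opening: 0.406
```

TCP height has stopped at 0.0275, which puts the housing underside at 6 mm, the nest floor. Releasing.

step_arm(
  increments=[
    [[0.05, 0, 0, 0, 0, 0, 0], [0.06, 0, 0, 0, 0, 0, 0], [0.06, 0, 0, 0, 0, 0, 0], [0.06, 0, 0, 0, 0, 0, 0], [0.06, 0, 0, 0.02, 0, 0, 0], [0.07, 0, 0, 0.03, 0, 0, 0], [0.085, 0, 0, 0.04, 0, 0, 0], [0.085, 0, 0, 0.04, 0, 0, 0], [0.085, 0, 0, 0.03, 0, 0, 0], [0.085, 0, 0, 0.01, 0, 0, 0], [0.085, 0, 0, 0, 0, 0, 0]],
  ],
)

```text
clock: 11.2
position: [0.5129, -0.3826, 0.1957]
tcp_rot: [-0.583, -3.083, -0.005]
ft_force: [-0.7, -0.4, 0.4]
opening: 0.995
```

```bash
python3 - <<'E'
from h import *
s=st();tilt(s);c=grab("wrist","w10")
for b in blobs(c,"red")[0]:print(b,plane(c,[b[2]],.056).round(4))
E
```

```text
{'clock': 11.2, 'joint_pos': [-0.7459, 0.3566, 0.3846, 1.604, 0.0006, -0.3721], 'position': [0.5129, -0.3826, 0.1957], 'tcp_rot': [-0.5829, -3.0828, -0.0051], 'ft_force': [-0.6723, -0.3923, 0.392], 'opening': 0.9947}
fix turn wx,wy: -0.004 -0.0034  jaw yaw 1.197
(np.int32(4146), [196, 114, 110, 107], [251.6, 163.9]) [[ 0.4998 -0.3772  0.056 ]]
(np.int32(585), [235, 168, 32, 31], [250.2, 182.4]) [[ 0.516 -0.385  0.056]]
```

View pics/w10.png

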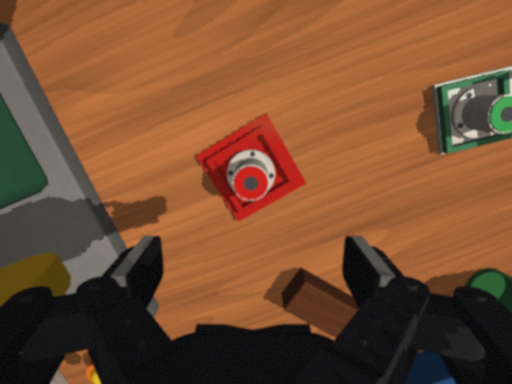

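Red housing stands in the nest (tag at (250,182) → (0.516,-0.385)). Next, the green one.

step_arm(
  increments=[
    [[0.085, -0.002, 0.02, 0.004, 0, 0, 0], [0.085, -0.003, 0.035, 0.003, 0, 0, -0.05], [0.085, -0.003, 0.04, 0.003, 0, 0, -0.1], [0.085, -0.003, 0.04, 0.003, 0, 0, -0.1], [0.085, -0.003, 0.04, 0.003, 0, 0, -0.1], [0.085, -0.003, 0.04, 0.003, 0, 0, -0.1], [0.085, -0.003, 0.04, 0.003, 0, 0, -0.1], [0.085, -0.003, 0.04, 0.003, 0, 0, -0.1], [0.085, -0.003, 0.04, 0.003, 0, 0, -0.1], [0.085, -0.003, 0.04, 0.003, 0, 0, -0.1], [0.085, -0.003, 0.035, 0.003, 0, 0, -0.1], [0.085, -0.003, 0.02, 0.003, 0, 0, 0]],
  ],
)

```text
clock: 12.45
position: [0.4596, 0.0649, 0.1945]
tcp_rot: [-1.96, -2.391, -0.021]
ft_force: [0.5, -0.4, -1.4]
opening: 0.995
```

```bash
python3 - <<'E'
from h import *
s=st();tilt(s)
E
```

```text
{'clock': 12.45, 'joint_pos': [-0.0328, -0.0869, -0.1077, 1.5811, 0.0413, 1.3397], 'position': [0.4596, 0.0649, 0.1945], 'tcp_rot': [-1.9597, -2.3913, -0.0214], 'ft_force': [0.4846, -0.3628, -1.3893], 'opening': 0.9946}
fix turn wx,wy: -0.0423 -0.0297  jaw yaw 0.198
```

step_arm(
  increments=[
    [[0.085, 0, 0.02, 0, -0.02, -0.015, -0.08], [0.085, 0, 0.035, 0, -0.02, -0.015, -0.08], [0.085, 0, 0.04, 0, 0, 0, -0.08], [0.085, 0, 0.04, 0, 0, 0, -0.08], [0.085, 0, 0.04, 0, 0, 0, 0], [0.085, 0, 0.04, 0, 0, 0, 0], [0.085, 0, 0.035, 0, 0, 0, 0], [0.085, 0, 0.025, 0, 0, 0, 0], [0.085, 0, 0.01, 0, 0, 0, 0], [0.085, 0, 0, 0, 0, 0, 0]],
  ],
)

```text
clock: 13.45
position: [0.4439, 0.3595, 0.1643]
tcp_rot: [-2.353, -2.061, 0.053]
ft_force: [0.2, -0.3, -0.8]
opening: 0.994
```

```bash
python3 - <<'E'
from h import *
s=st();tilt(s);c=grab("wrist","w11")
for b in blobs(c,"green")[0]:print(b,plane(c,[b[2]],.05).round(4))
E
```

```text
{'clock': 13.45, 'joint_pos': [0.5591, 0.2025, 0.1351, 1.539, 0.0076, 2.2617], 'position': [0.4439, 0.3595, 0.1643], 'tcp_rot': [-2.3528, -2.0611, 0.0532], 'ft_force': [0.1833, -0.2752, -0.7512], 'opening': 0.9939}
fix turn wx,wy: 0.0125 -0.0343  jaw yaw -0.132
(np.int32(852), [247, 145, 36, 37], [264.6, 162.9]) [[0.4522 0.3762 0.05  ]]
```

View pics/w11.png

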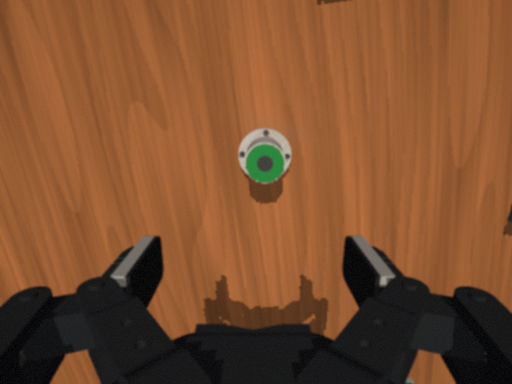

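Green tag at (265,163) → (0.452, 0.376), as before. Aligning and descending.

step_arm(
  increments=[
    [[0.085, 0.004, 0.008, -0.01, 0.012, -0.034, 0], [0.085, 0.004, 0.008, -0.02, 0, 0, 0], [0.085, 0, 0, -0.025, 0, 0, 0], [0.085, 0, 0, -0.025, 0, 0, 0], [0.085, 0, 0, -0.015, 0, 0, 0], [0.085, 0, 0, 0, 0, 0, 0], [0.085, 0, 0, 0, 0, 0, 0]],
  ],
)

```text
clock: 14.2
position: [0.4532, 0.3626, 0.0646]
tcp_rot: [2.374, 2.051, -0.01]
ft_force: [-0.7, -0.2, 0.4]
opening: 0.998
```

```bash
python3 - <<'E'
from h import *
s=st();tilt(s);c=grab("wrist","w12")
for b in blobs(c,"green")[0]:print(b,plane(c,[b[2]],.05).round(4),tri(c,b[2],load("w11"),(264.6,162.9)))
E
```

```text
{'clock': 14.2, 'joint_pos': [0.5624, 0.2251, -0.0376, 1.3137, -0.0056, 2.2789], 'position': [0.4532, 0.3626, 0.0646], 'tcp_rot': [2.3737, 2.0508, -0.0101], 'ft_force': [-0.669, -0.2164, 0.4024], 'opening': 0.9978}
fix turn wx,wy: 0.0078 -0.0018  jaw yaw -0.146
(np.int32(2107), [219, 180, 59, 57], [248.3, 207.9]) [[0.4522 0.3766 0.05  ]] (array([0.45210763, 0.37579981, 0.04774091]), np.float64(0.0001587263044497475))
```

step_arm(
  increments=[
    [[0.085, -0.001, 0.008, 0, 0.008, -0.002, 0], [0.085, 0, 0.006, 0, 0, 0, 0], [0.085, 0, 0, 0, 0, 0, 0], [0.085, 0, 0, 0, 0, 0, 0]],
  ],
)

```text
clock: 14.65
position: [0.4547, 0.3788, 0.0691]
tcp_rot: [2.378, 2.052, 0.013]
ft_force: [0.0, 0.1, 0.8]
opening: 0.995
```

step_arm(
  increments=[
    [[0.085, -0.002, -0.002, -0.012, -0.006, 0.006, 0], [0.085, 0, 0, -0.015, 0, 0, 0], [0.085, 0, 0, -0.012, 0, 0, 0], [0.085, 0, 0, -0.005, 0, 0, 0], [0.085, 0, 0, 0, 0, 0, 0], [0.085, 0, 0, 0, 0, 0, 0]],
  ],
)

```text
clock: 15.25
position: [0.451, 0.376, 0.0194]
tcp_rot: [2.377, 2.053, -0.007]
ft_force: [0.1, -0.7, 0.6]
opening: 0.992
```

```bash
python3 - <<'E'
from h import *
s=st();tilt(s);c=grab("wrist","w13")
for b in blobs(c,"green")[0]:print(b,plane(c,[b[2]],.05).round(4))
E
```

```text
{'clock': 15.25, 'joint_pos': [0.5816, 0.2702, -0.0764, 1.2285, -0.0015, 2.2983], 'position': [0.451, 0.376, 0.0194], 'tcp_rot': [2.3767, 2.053, -0.0069], 'ft_force': [0.1389, -0.7432, 0.6123], 'opening': 0.9923}
fix turn wx,wy: 0.0036 -0.0027  jaw yaw -0.146
(np.int32(3451), [218, 239, 78, 69], [256.3, 272.5]) [[0.4521 0.3772 0.05  ]]
```

View pics/w13.png

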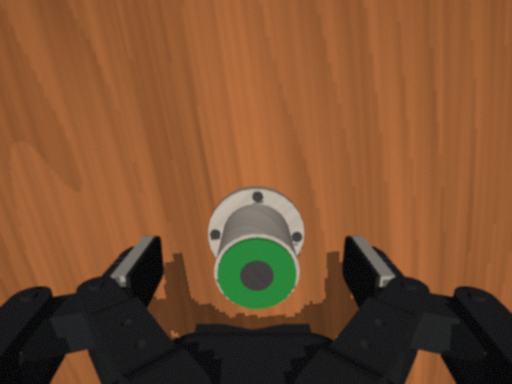

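The green housing is centred between the jaws (256,272). Raising 2 mm, levelling and closing.

step_arm(
  increments=[
    [[0.085, 0.001, 0.001, 0.003, 0.004, -0.003, 0], [0.085, 0, 0, 0, 0, 0, 0], [0.02, 0, 0, 0, 0, 0, 0], [0.02, 0, 0, 0, 0, 0, 0], [0.02, 0, 0, 0, 0, 0, 0], [0.02, 0, 0, 0, 0, 0, 0], [0.02, 0, 0, 0, 0, 0, 0], [0.02, 0, 0, 0, 0, 0, 0]],
  ],
)

```text
clock: 16.1
position: [0.4539, 0.3783, 0.0258]
tcp_rot: [2.377, 2.053, 0.01]
ft_force: [0.5, 0.5, 0.7]
opening: 0.398
```

```bash
python3 - <<'E'
from h import *
s=st();tilt(s);c=grab("wrist","w14")
for b in blobs(c,"green")[0]:print(b,plane(c,[b[2]],.05).round(4)-s["position"])
E
```

```text
{'clock': 16.1, 'joint_pos': [0.5811, 0.2634, -0.0714, 1.23, 0.0004, 2.2978], 'position': [0.4539, 0.3783, 0.0258], 'tcp_rot': [2.3772, 2.0533, 0.0095], 'ft_force': [0.4927, 0.535, 0.6549], 'opening': 0.3977}
fix turn wx,wy: -0.0037 0.0048  jaw yaw -0.146
(np.int32(3160), [215, 237, 76, 67], [252.3, 269.8]) [[-0.00112059 -0.00126677  0.02420073]]
```

step_arm(
  increments=[
    [[0.02, 0, 0, 0.004, 0, 0, 0], [0.02, 0, 0, 0.01, 0, 0, 0], [0.02, 0, 0, 0.02, 0, 0, 0], [0.02, 0, 0, 0.03, 0, 0, 0], [0.02, 0, 0, 0.035, 0, 0, 0], [0.02, 0, 0, 0.035, 0, 0, 0], [0.02, 0, 0, 0.02, 0, 0, 0], [0.02, 0, 0, 0.01, 0, 0, 0], [0.02, 0, 0, 0, 0, 0, 0]],
  ],
)

```text
clock: 17.05
position: [0.4499, 0.3755, 0.1963]
tcp_rot: [-2.378, -2.053, 0.001]
ft_force: [0.7, 0.6, -2.0]
opening: 0.401
```

```bash
python3 - <<'E'
from h import *
s=st();tilt(s);c=grab("wrist","w15")
for b in blobs(c,"green")[0]:print(b,plane(c,[b[2]],s["position"][2]+.0242).round(4)-s["position"])
E
```

```text
{'clock': 17.05, 'joint_pos': [0.5809, 0.2032, 0.1998, 1.5678, 0.0002, 2.2979], 'position': [0.4499, 0.3755, 0.1963], 'tcp_rot': [-2.3775, -2.0532, 0.0005], 'ft_force': [0.7365, 0.5875, -1.9619], 'opening': 0.4014}
fix turn wx,wy: 0.0 -0.0004  jaw yaw -0.146
(np.int32(3173), [215, 237, 75, 67], [252.4, 269.8]) [[-0.00103768 -0.00108907  0.02419684]]
(np.int32(62), [381, 373, 15, 11], [389.2, 376.4]) [[ 0.05816232 -0.07178907  0.02419684]]
```

View pics/w15.png

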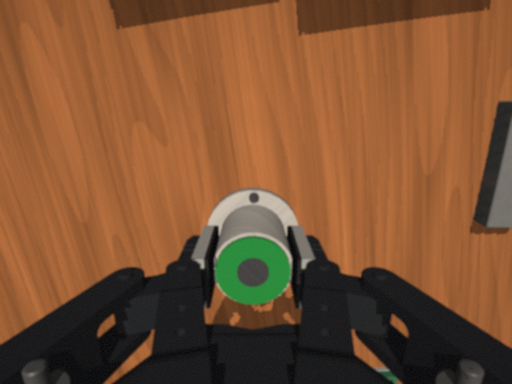

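step_arm(
  increments=[
    [[0.02, 0.004, -0.015, 0.003, 0, 0, 0], [0.02, 0.008, -0.03, 0.003, 0, 0, 0], [0.02, 0.01, -0.04, 0.003, 0, 0, 0], [0.02, 0.01, -0.04, 0.003, 0, 0, 0], [0.02, 0.01, -0.04, 0.003, 0, 0, 0], [0.02, 0.01, -0.04, 0.003, 0, 0, 0], [0.02, 0.01, -0.04, 0.003, 0, 0, 0], [0.02, 0.01, -0.04, 0.003, 0, 0, 0], [0.02, 0.01, -0.035, 0.003, 0, 0, 0], [0.02, 0.008, -0.025, 0.003, 0, 0, 0], [0.02, 0.004, -0.01, 0, 0, 0, 0], [0.02, 0, 0, 0, 0, 0, 0]],
  ],
)

```text
clock: 18.3
position: [0.5323, -0.0038, 0.2032]
tcp_rot: [-2.366, -2.041, 0.059]
ft_force: [-0.5, 0.8, -1.6]
opening: 0.403
```

```bash
python3 - <<'E'
from h import *
s=st();tilt(s)
E
```

```text
{'clock': 18.3, 'joint_pos': [-0.1232, 0.1053, 0.1034, 1.6063, -0.0167, 1.5952], 'position': [0.5323, -0.0038, 0.2032], 'tcp_rot': [-2.366, -2.0408, 0.0586], 'ft_force': [-0.5285, 0.7618, -1.5542], 'opening': 0.4028}
fix turn wx,wy: 0.012 -0.0392  jaw yaw -0.148
```

step_arm(
  increments=[
    [[0.02, 0.01, -0.01, 0, 0.012, -0.039, 0], [0.02, 0.01, -0.015, 0, 0, 0, 0], [0.02, 0.008, -0.015, 0, 0, 0, 0], [0.02, 0, -0.01, 0, 0, 0, 0], [0.02, 0, 0, 0, 0, 0, 0], [0.02, 0, 0, 0, 0, 0, 0]],
  ],
)

```text
clock: 18.9
position: [0.5587, -0.0528, 0.1992]
tcp_rot: [-2.367, -2.051, 0.007]
ft_force: [0.2, 0.5, -1.5]
opening: 0.397
```

```bash
python3 - <<'E'
from h import *
s=st();tilt(s);c=grab("wrist","w16")
E
```

```text
{'clock': 18.9, 'joint_pos': [-0.2149, 0.1488, 0.1437, 1.5761, 0.0022, 1.4989], 'position': [0.5587, -0.0528, 0.1992], 'tcp_rot': [-2.3673, -2.0508, 0.007], 'ft_force': [0.209, 0.5238, -1.4764], 'opening': 0.3972}
fix turn wx,wy: -0.0043 -0.0096  jaw yaw -0.143
```

View pics/w16.png

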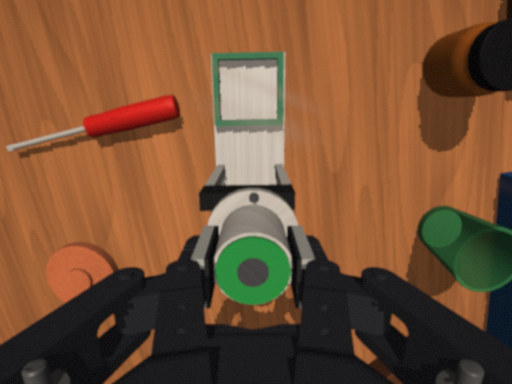

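The empty pocket is clear at about (211–285, 52–130), nearly aligned with the gripper; the bar is at row ~196.

```bash
python3 - <<'E'
from h import *
W=load("w16");c=W["pixels"][45:140,200:295].copy();hsv=cv2.cvtColor(c,cv2.COLOR_RGB2HSV)
m=cv2.inRange(hsv,(55,80,40),(95,255,255))
cn=max(cv2.findContours(m,0,2)[0],key=cv2.contourArea)
ap=cv2.approxPolyDP(cv2.convexHull(cn),5,True).reshape(-1,2)+[200,45];print(ap.tolist())
# inner edge
fill=np.zeros_like(m);cv2.drawContours(fill,[cn],-1,255,-1);ys,xs=np.nonzero(fill&~m);print("inner",xs.min()+200,xs.max()+200,ys.min()+45,ys.max()+45)
P=plane(W,ap,.016);print(P.round(4).tolist(),P.mean(0).round(4),[np.linalg.norm(P[i]-P[i-1]).round(4) for i in range(len(P))])
im=cv2.resize(c,None,fx=6,fy=6,interpolation=cv2.INTER_NEAREST);cv2.imwrite("pics/z16.png",im[:,:,::-1])
T=load("top0");q=np.array([(97,76),(244,95),(234,242),(78,232)])/6-.5+[210,160];PT=plane(T,q,.016)
for a in ap:
    A=plane(W,[a],.016)[0]; i=np.argmin(np.linalg.norm(PT-A,axis=1)); p,e=tri(W,a,T,q[i]); print(p.round(4),round(e,4))
E
```

```text
[[281, 86], [214, 61], [213, 54], [280, 52]]Traceback (most recent call last):
  File "<stdin>", line 7, in <module>
    return umr_minimum(a, axis, None, out, keepdims, initial, where)
ValueError: zero-size array to reduction operation minimum which has no identity
```

```bash
python3 - <<'E'
from h import *
W=load("w16");c=W["pixels"][45:140,200:295].copy()
im=cv2.resize(c,None,fx=6,fy=6,interpolation=cv2.INTER_NEAREST);cv2.imwrite("pics/z16.png",im[:,:,::-1])
E
```

```text
(no output)
```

View pics/z16.png

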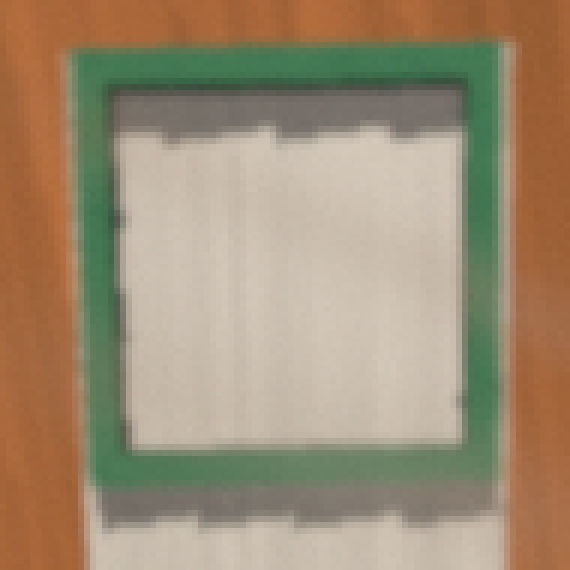

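```bash
python3 - <<'E'
from h import *
W=load("w16");T=load("top0")
f=lambda p:np.array(p)/6-.5+[200,45]
o=f([(75,47),(499,42),(496,485),(90,487)]); i=f([(110,85),(466,82),(466,447),(128,450)])
for z,q in((.016,o),(.016,i)):
    P=plane(W,q,z);print(P.round(4).tolist(),P.mean(0).round(4),[np.linalg.norm(P[k]-P[k-1]).round(4) for k in range(4)])
qt=np.array([(78,232),(97,76),(244,95),(234,242)])/6-.5+[210,160]
for a,b in zip(o,qt): p,e=tri(W,a,T,b); print(p.round(4),round(e,4))
P=plane(W,[(203,207),(293,207)],.12);print(P.round(4),P.mean(0))
print(plane(W,[(204,196),(293,196)],.124).round(4))
E
```

```text
[[0.5333, 0.0707, 0.016], [0.603, 0.0613, 0.016], [0.5938, -0.0105, 0.016], [0.5234, -0.0007, 0.016]] [0.5634 0.0302 0.016 ] [np.float64(0.0721), np.float64(0.0703), np.float64(0.0724), np.float64(0.0711)]
[[0.5381, 0.064, 0.016], [0.5968, 0.0559, 0.016], [0.5894, -0.0033, 0.016], [0.531, 0.0046, 0.016]] [0.5638 0.0303 0.016 ] [np.float64(0.0598), np.float64(0.0593), np.float64(0.0596), np.float64(0.0589)]
[0.5321 0.07   0.01  ] 0.0037
[0.6021 0.06   0.0206] 0.0015
[ 0.5929 -0.0089  0.0205] 0.0027
[ 0.5242 -0.0015  0.0209] 0.0021
[[ 0.5184 -0.0551  0.12  ]
 [ 0.5869 -0.0647  0.12  ]] [ 0.55265602 -0.05990685  0.12      ]
[[ 0.5217 -0.0454  0.124 ]
 [ 0.5875 -0.0547  0.124 ]]
```

step_arm(
  increments=[
    [[0.02, 0.001, 0.01, 0, -0.004, -0.01, 0], [0.02, 0.002, 0.02, 0, 0, 0, 0], [0.02, 0.002, 0.02, 0, 0, 0, 0], [0.02, 0.001, 0.02, 0, 0, 0, 0], [0.02, 0, 0.01, 0, 0, 0, 0], [0.02, 0, 0, 0, 0, 0, 0], [0.02, 0, 0, 0, 0, 0, 0]],
  ],
)

```text
clock: 19.65
position: [0.5634, 0.036, 0.2005]
tcp_rot: [2.369, 2.062, 0.006]
ft_force: [0.8, -0.0, -1.6]
opening: 0.401
```

```bash
python3 - <<'E'
from h import *
s=st();tilt(s)
E
```

```text
{'clock': 19.65, 'joint_pos': [-0.056, 0.1424, 0.1392, 1.5643, 0.0017, 1.6531], 'position': [0.5634, 0.036, 0.2005], 'tcp_rot': [2.3688, 2.062, 0.0056], 'ft_force': [0.7928, -0.0205, -1.6088], 'opening': 0.4006}
fix turn wx,wy: -0.0015 0.0034  jaw yaw -0.138
```

step_arm(
  increments=[
    [[0.02, 0.001, -0.005, -0.01, 0, 0.003, 0], [0.02, 0, 0, -0.02, 0, 0, 0], [0.02, 0, 0, -0.025, 0, 0, 0], [0.02, 0, 0, -0.025, 0, 0, 0], [0.02, 0, 0, -0.025, 0, 0, 0], [0.02, 0, 0, -0.02, 0, 0, 0], [0.02, 0, 0, -0.008, 0, 0, 0], [0.02, 0, 0, 0, 0, 0, 0], [0.02, 0, 0, 0, 0, 0, 0]],
  ],
)

```text
clock: 20.55
position: [0.5631, 0.0209, 0.0591]
tcp_rot: [2.38, 2.048, -0.004]
ft_force: [-0.1, -1.0, -1.6]
opening: 0.398
```

```bash
python3 - <<'E'
from h import *
s=st();tilt(s);c=grab("wrist","w17")
E
```

```text
{'clock': 20.55, 'joint_pos': [-0.0802, 0.1796, -0.1014, 1.2902, -0.0031, 1.64], 'position': [0.5631, 0.0209, 0.0591], 'tcp_rot': [2.3797, 2.0481, -0.0039], 'ft_force': [-0.0808, -1.0494, -1.5635], 'opening': 0.3982}
fix turn wx,wy: 0.003 -0.0006  jaw yaw -0.149
```

View pics/w17.png

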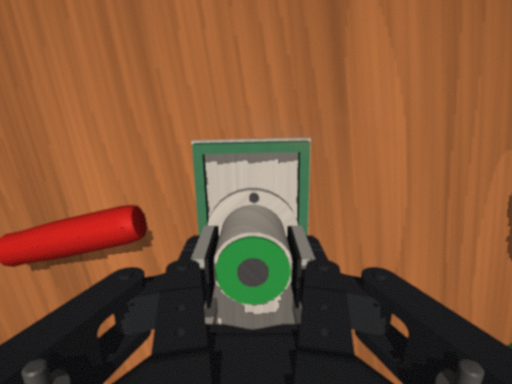

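```bash
python3 - <<'E'
from h import *
W=load("w17");c=W["pixels"][130:180,180:320].copy();cv2.imwrite("pics/z17.png",cv2.resize(c,None,fx=5,fy=5,interpolation=cv2.INTER_NEAREST)[:,:,::-1])
P=plane(W,[(193,143),(309.5,141)],.016);print(P.round(4)); y=np.array([.132,.991]);print(P.mean(0)[:2]-.036*y)
E
```

```text
[[0.5334 0.0713 0.016 ]
 [0.6036 0.0619 0.016 ]]
[0.5637154  0.03094149]
```

step_arm(
  increments=[
    [[0.02, 0.002, 0.005, 0, 0.003, 0, 0.01], [0.02, 0, 0.005, 0, 0, 0, 0], [0.02, 0, 0, 0, 0, 0, 0], [0.02, 0, 0, 0, 0, 0, 0]],
  ],
)

```text
clock: 21.0
position: [0.5689, 0.0317, 0.064]
tcp_rot: [2.365, 2.059, 0.009]
ft_force: [0.2, 0.2, -2.0]
opening: 0.399
```

View pics/z17.png

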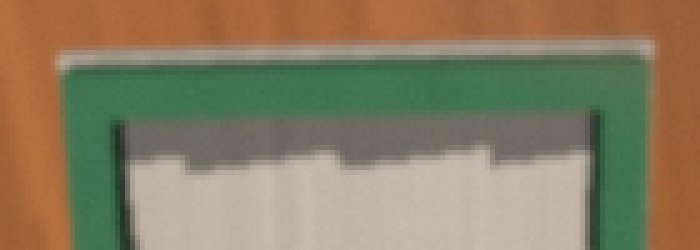

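step_arm(
  increments=[
    [[0.02, -0.004, 0, -0.006, 0, 0.004, 0], [0.02, 0, 0, -0.008, 0, 0, 0], [0.02, 0, 0, -0.004, 0, 0, 0], [0.02, 0, 0, 0, 0, 0, 0], [0.02, 0, 0, 0, 0, 0, 0]],
  ],
)

```text
clock: 21.5
position: [0.5642, 0.032, 0.0442]
tcp_rot: [2.367, 2.062, 0.003]
ft_force: [0.2, 0.5, -2.0]
opening: 0.401
```

```bash
python3 - <<'E'
from h import *
s=st();tilt(s)
E
```

```text
{'clock': 21.5, 'joint_pos': [-0.0619, 0.189, -0.1211, 1.2574, -0.0003, 1.6465], 'position': [0.5642, 0.032, 0.0442], 'tcp_rot': [2.367, 2.0618, 0.0034], 'ft_force': [0.1526, 0.5124, -1.9636], 'opening': 0.4008}
fix turn wx,wy: 0.0005 0.0033  jaw yaw -0.138
```

step_arm(
  increments=[
    [[0.02, 0, 0, -0.004, 0, 0.003, 0], [0.02, 0, 0, -0.005, 0, 0, 0], [0.02, 0, 0, 0, 0, 0, 0], [0.02, 0, 0, 0, 0, 0, 0]],
  ],
)

```text
clock: 21.9
position: [0.5642, 0.0318, 0.0342]
tcp_rot: [2.369, 2.063, -0.001]
ft_force: [0.8, 0.5, -2.0]
opening: 0.401
```

```bash
python3 - <<'E'
from h import *
s=st();tilt(s);grab("wrist","w18")
E
```

```text
{'clock': 21.9, 'joint_pos': [-0.0621, 0.1997, -0.1293, 1.2419, -0.0005, 1.6466], 'position': [0.5642, 0.0318, 0.0342], 'tcp_rot': [2.3691, 2.0629, -0.0007], 'ft_force': [0.8375, 0.5135, -2.0321], 'opening': 0.4007}
fix turn wx,wy: 0.0005 -0.0002  jaw yaw -0.138
```

View pics/w18.png

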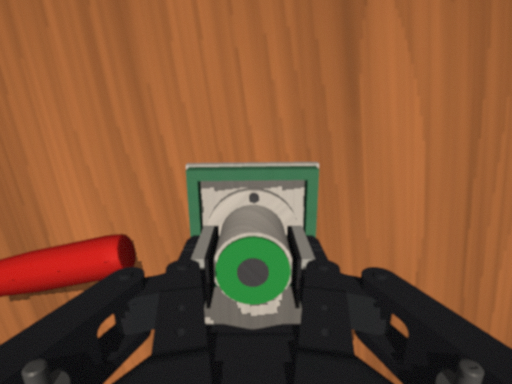

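The flange sits inside the walls, centred. Final 2–3 mm down.

step_arm(
  increments=[
    [[0.02, 0, 0, -0.002, 0, 0, 0], [0.02, 0, 0, 0, 0, 0, 0], [0.02, 0, 0, -0.002, 0, 0, 0], [0.02, 0, 0, 0, 0, 0, 0]],
  ],
)

```text
clock: 22.35
position: [0.5651, 0.0316, 0.0323]
tcp_rot: [2.368, 2.062, 0.001]
ft_force: [-0.1, 0.0, -1.6]
opening: 0.398
```

step_arm(
  increments=[
    [[0.02, 0, 0, -0.002, 0, 0, 0], [0.02, 0, 0, 0, 0, 0, 0]],
  ],
)

```text
clock: 22.55
position: [0.5659, 0.0314, 0.0321]
tcp_rot: [2.366, 2.06, 0.003]
ft_force: [1.0, -0.3, -1.4]
opening: 0.397
```

Height has stalled at 0.032, on the pocket floor. Releasing and lifting.

step_arm(
  increments=[
    [[0.05, 0, 0, 0, 0, 0, 0], [0.06, 0, 0, 0, 0, 0, 0], [0.06, 0, 0, 0, 0, 0, 0], [0.06, 0, 0, 0, 0, 0, 0], [0.06, 0, 0, 0.02, 0, 0, 0], [0.06, 0, 0, 0.03, 0, 0, 0], [0.06, 0, 0, 0.04, 0, 0, 0], [0.06, 0, 0, 0.04, 0, 0, 0], [0.06, 0, 0, 0.03, 0, 0, 0], [0.06, 0, 0, 0.02, 0, 0, 0], [0.06, 0, 0, 0, 0, 0, 0], [0.06, 0, 0, 0, 0, 0, 0]],
  ],
)

```text
clock: 23.75
position: [0.5626, 0.0316, 0.2151]
tcp_rot: [2.369, 2.062, -0.001]
ft_force: [0.0, -0.1, -0.3]
opening: 0.702
```

```bash
python3 - <<'E'
from h import *
s=st();tilt(s);c=grab("wrist","w19")
for b in blobs(c,"green")[0]:print(b,plane(c,[b[2]],.056).round(4))
E
```

```text
{'clock': 23.75, 'joint_pos': [-0.0622, 0.1459, 0.1722, 1.5972, -0.0011, 1.6466], 'position': [0.5626, 0.0316, 0.2151], 'tcp_rot': [2.3687, 2.0625, -0.0013], 'ft_force': [0.0468, -0.1076, -0.3239], 'opening': 0.7021}
fix turn wx,wy: 0.0011 -0.0001  jaw yaw -0.138
(np.int32(200), [224, 136, 26, 60], [229.6, 169.5]) [[0.5397 0.0388 0.056 ]]
(np.int32(127), [265, 147, 19, 48], [279.5, 177.5]) [[0.5886 0.0236 0.056 ]]
(np.int32(590), [241, 161, 30, 30], [255.6, 175.5]) [[0.5648 0.029  0.056 ]]
(np.int32(353), [413, 264, 33, 20], [430.9, 271.5]) [[ 0.7468 -0.1089  0.056 ]]
(np.int32(177), [468, 287, 28, 36], [486.1, 303.6]) [[ 0.8161 -0.1638  0.056 ]]
(np.int32(23), [230, 305, 9, 12], [232.0, 311.8]) [[ 0.5155 -0.129   0.056 ]]
(np.int32(379), [243, 305, 26, 23], [255.4, 315.3]) [[ 0.5419 -0.1376  0.056 ]]
(np.int32(23), [273, 308, 8, 9], [278.1, 313.8]) [[ 0.5685 -0.1392  0.056 ]]
(np.int32(65), [434, 328, 10, 14], [438.2, 334.5]) [[ 0.7594 -0.1994  0.056 ]]
```

View pics/w19.png

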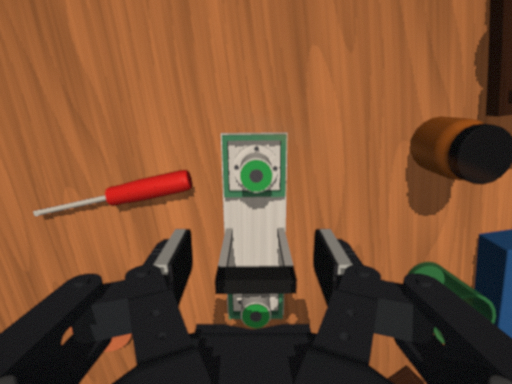

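Green housing stands in the pocket (tag (256,176) → (0.565,0.029)). Now turning the jaws across the handle and moving above it.

step_arm(
  increments=[
    [[0.06, -0.001, -0.008, 0, 0, 0, 0.1], [0.06, -0.001, -0.008, 0, 0, 0, 0.14], [0.06, -0.001, -0.008, 0, 0, 0, 0.14], [0.06, -0.001, -0.008, 0, 0, 0, 0.14], [0.06, -0.001, -0.008, 0, 0, 0, 0.14], [0.06, -0.001, -0.008, 0, 0, 0, 0.14], [0.06, -0.001, -0.008, 0, 0, 0, 0.14], [0.06, -0.001, -0.008, 0, 0, 0, 0.14], [0.06, -0.001, -0.008, 0, 0, 0, 0.14], [0.06, -0.001, -0.008, 0, 0, 0, 0.14], [0.06, 0, 0, 0, 0, 0, 0.1], [0.06, 0, 0, 0, 0, 0, 0]],
  ],
)

```text
clock: 25.0
position: [0.5386, -0.0492, 0.1845]
tcp_rot: [-0.29, -3.091, 0.033]
ft_force: [-0.2, -0.5, 0.4]
opening: 0.706
```

```bash
python3 - <<'E'
from h import *
s=st();tilt(s)
E
```

```text
{'clock': 25.0, 'joint_pos': [-0.2004, 0.1233, 0.0858, 1.5672, -0.0252, -0.0128], 'position': [0.5386, -0.0492, 0.1845], 'tcp_rot': [-0.2901, -3.0914, 0.0333], 'ft_force': [-0.2338, -0.514, 0.3845], 'opening': 0.7057}
fix turn wx,wy: 0.0179 -0.0382  jaw yaw 1.384
```

step_arm(
  increments=[
    [[0.06, 0.006, -0.003, 0, 0.018, -0.038, 0.05], [0.06, 0.006, 0, 0, 0, 0, 0], [0.06, 0, 0, 0, 0, 0, 0], [0.06, 0, 0, 0, 0, 0, 0]],
  ],
)

```text
clock: 25.4
position: [0.5483, -0.0512, 0.1786]
tcp_rot: [-0.225, -3.124, -0.002]
ft_force: [-0.1, 0.1, -0.2]
opening: 0.702
```

```bash
python3 - <<'E'
from h import *
s=st();tilt(s);c=grab("wrist","w20")
E
```

```text
{'clock': 25.4, 'joint_pos': [-0.2147, 0.1194, 0.0705, 1.5314, -0.0003, -0.0709], 'position': [0.5483, -0.0512, 0.1786], 'tcp_rot': [-0.225, -3.1241, -0.0016], 'ft_force': [-0.0753, 0.1411, -0.1947], 'opening': 0.7015}
fix turn wx,wy: -0.0017 -0.0093  jaw yaw 1.427
```

View pics/w20.png

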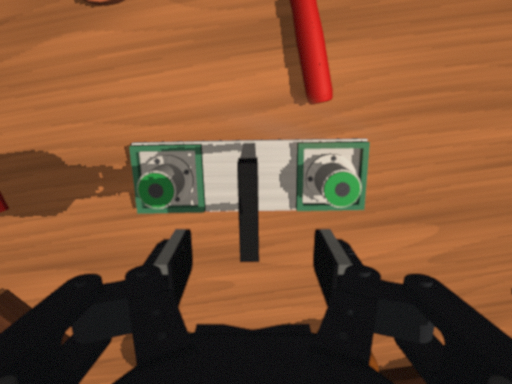

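Looking down at the carrier: bar from (248,158) to (249,262) between the jaws, both housings upright in their pockets.

```bash
python3 - <<'E'
from h import *
W=load("w20");c=W["pixels"][135:275,215:285].copy()
g=cv2.cvtColor(c,cv2.COLOR_RGB2GRAY)
for r in range(150,270,12):
    x=np.nonzero(g[r-135]<70)[0]+215; print(r,(x.min(),x.max()) if len(x) else None)
P=plane(W,[(248,158),(249.5,262)],.124);print(P.round(4),P.mean(0).round(4),np.linalg.norm(P[0]-P[1]))
cv2.imwrite("pics/z20.png",cv2.resize(c,None,fx=4,fy=4,interpolation=cv2.INTER_NEAREST)[:,:,::-1])
V=load("w19");c=V["pixels"][220:330,205:305].copy();cv2.imwrite("pics/z19.png",cv2.resize(c,None,fx=5,fy=5,interpolation=cv2.INTER_NEAREST)[:,:,::-1])
E
```

```text
150 None
162 (np.int64(238), np.int64(256))
174 (np.int64(238), np.int64(256))
186 (np.int64(239), np.int64(256))
198 (np.int64(239), np.int64(257))
210 (np.int64(239), np.int64(257))
222 (np.int64(239), np.int64(257))
234 (np.int64(240), np.int64(257))
246 (np.int64(240), np.int64(258))
258 (np.int64(240), np.int64(258))
[[ 0.5139 -0.0482  0.124 ]
 [ 0.5888 -0.0582  0.124 ]] [ 0.5513 -0.0532  0.124 ] 0.07556721420643896
```

View pics/z20.png

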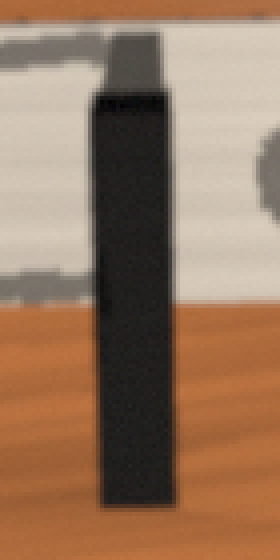

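View pics/z19.png

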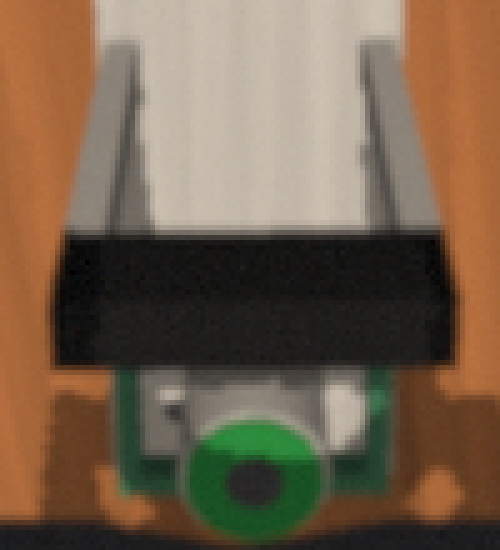

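```bash
python3 - <<'E'
from h import *
W=load("w20");V=load("w19")
a=[(247.7,163),(249.3,261)];b=[(215.5,285.9),(295.9,285.9)]
Q=[]
for x,y in zip(a,b):
    p,e=tri(W,x,V,y);Q.append(p);print(p.round(4),round(e,4))
print(np.mean(Q,0).round(4))
P=plane(W,a,.124);print(P.round(4),P.mean(0).round(4),np.linalg.norm(P[0]-P[1]),np.arctan2(*(P[1]-P[0])[1::-1]))
for b in blobs(W,"green")[0]:
    if b[0]>300 and 100<b[2][1]<230: print(b[2],plane(W,[b[2]],.056).round(4))
E
```

```text
[ 0.5175 -0.0491  0.1231] 0.0006
[ 0.5879 -0.0583  0.1242] 0.0001
[ 0.5527 -0.0537  0.1237]
[[ 0.5171 -0.0489  0.124 ]
 [ 0.5879 -0.0583  0.124 ]] [ 0.5525 -0.0536  0.124 ] 0.07144766000635852 -0.13197077279082856
[193.2, 176.7] [[ 0.5346 -0.1018  0.056 ]]
[341.5, 188.8] [[0.5648 0.0289 0.056 ]]
[155.4, 189.7] [[ 0.5415 -0.1382  0.056 ]]
```

step_arm(
  increments=[
    [[0.06, 0.004, -0.002, 0, -0.002, -0.009, 0.012], [0.06, 0, 0, -0.01, 0, 0, 0], [0.06, 0, 0, -0.015, 0, 0, 0], [0.06, 0, 0, -0.01, 0, 0, 0], [0.06, 0, 0, 0, 0, 0, 0], [0.06, 0, 0, 0, 0, 0, 0]],
  ],
)

```text
clock: 26.05
position: [0.5528, -0.0527, 0.1409]
tcp_rot: [0.206, 3.135, -0.001]
ft_force: [-0.2, 0.6, 0.4]
opening: 0.705
```

```bash
python3 - <<'E'
from h import *
s=st();tilt(s);c=grab("wrist","w21")
E
```

```text
{'clock': 26.05, 'joint_pos': [-0.2154, 0.1249, 0.0019, 1.4475, -0.0007, -0.0841], 'position': [0.5528, -0.0527, 0.1409], 'tcp_rot': [0.206, 3.1348, -0.0011], 'ft_force': [-0.2496, 0.6383, 0.4433], 'opening': 0.7048}
fix turn wx,wy: 0.0007 0.0  jaw yaw 1.44
```

View pics/w21.png

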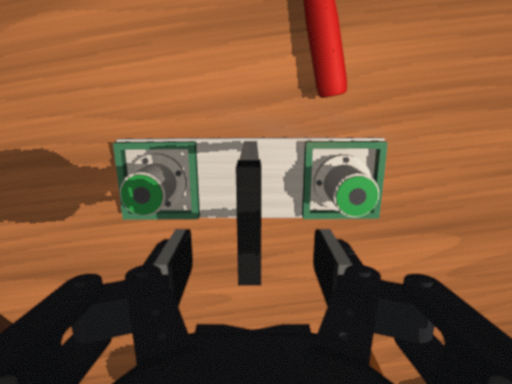

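The bar is parallel to the view and centred between the jaws (x≈249 vs 252). Descending to TCP z ≈ 0.092.

step_arm(
  increments=[
    [[0.06, 0, -0.001, -0.012, 0, 0, 0], [0.06, 0, 0, -0.015, 0, 0, 0], [0.06, 0, 0, -0.012, 0, 0, 0], [0.06, 0, 0, -0.004, 0, 0, 0], [0.06, 0, 0, 0, 0, 0, 0], [0.06, 0, 0, 0, 0, 0, 0]],
  ],
)

```text
clock: 26.7
position: [0.5537, -0.0541, 0.0965]
tcp_rot: [0.206, 3.132, -0.002]
ft_force: [0.8, 0.1, -0.8]
opening: 0.703
```

```bash
python3 - <<'E'
from h import *
s=st();tilt(s);c=grab("wrist","w22")
E
```

```text
{'clock': 26.7, 'joint_pos': [-0.2175, 0.1382, -0.0722, 1.3571, -0.0008, -0.0861], 'position': [0.5537, -0.0541, 0.0965], 'tcp_rot': [0.2061, 3.1318, -0.002], 'ft_force': [0.8032, 0.1472, -0.8421], 'opening': 0.7028}
fix turn wx,wy: 0.0015 0.0029  jaw yaw 1.439
```

View pics/w22.png

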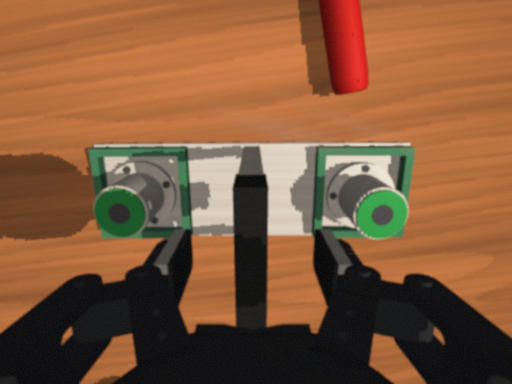

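step_arm(
  increments=[
    [[0.06, -0.001, 0, -0.004, 0.001, 0.003, 0], [0.06, 0, 0, 0, 0, 0, 0], [0.06, 0, 0, 0, 0, 0, 0], [0.03, 0, 0, 0, 0, 0, 0], [0.03, 0, 0, 0, 0, 0, 0], [0.03, 0, 0, 0, 0, 0, 0], [0.005, 0, 0, 0, 0, 0, 0], [0.005, 0, 0, 0, 0, 0, 0], [0.005, 0, 0, 0, 0, 0, 0], [0.005, 0, 0, 0, 0, 0, 0], [0.005, 0, 0, 0, 0, 0, 0]],
  ],
)

```text
clock: 27.85
position: [0.5543, -0.055, 0.0949]
tcp_rot: [0.206, 3.131, -0.003]
ft_force: [-0.9, -0.4, 0.5]
opening: 0.153
```

```bash
python3 - <<'E'
from h import *
s=st();tilt(s);c=grab("wrist","w23")
E
```

```text
{'clock': 27.85, 'joint_pos': [-0.2186, 0.1394, -0.0743, 1.3527, -0.0011, -0.087], 'position': [0.5543, -0.055, 0.0949], 'tcp_rot': [0.2063, 3.1306, -0.0028], 'ft_force': [-0.9049, -0.4159, 0.4861], 'opening': 0.1534}
fix turn wx,wy: 0.0021 0.0041  jaw yaw 1.439
```

View pics/w23.png

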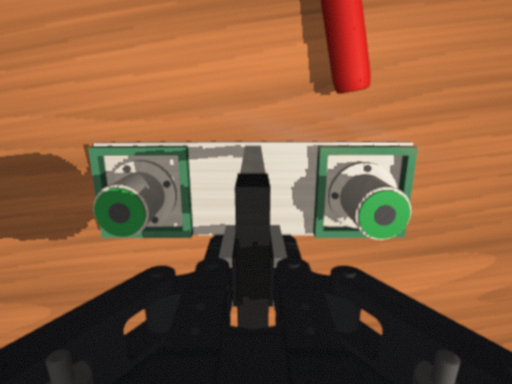

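The pads hold the bar (opening 0.153 ≈ 13–14 mm). Lifting gently and checking after the first centimetres.

step_arm(
  increments=[
    [[0.005, 0, 0, 0.003, 0, 0, 0], [0.005, 0, 0, 0.005, 0, 0, 0], [0.005, 0, 0, 0.007, 0, 0, 0], [0.005, 0, 0, 0.007, 0, 0, 0], [0.005, 0, 0, 0.004, 0, 0, 0], [0.005, 0, 0, 0, 0, 0, 0], [0.005, 0, 0, 0, 0, 0, 0]],
  ],
)

```text
clock: 28.6
position: [0.549, -0.0531, 0.1153]
tcp_rot: [-0.205, -3.124, -0.003]
ft_force: [0.3, 0.4, -7.5]
opening: 0.153
```

```bash
python3 - <<'E'
from h import *
s=st();tilt(s);c=grab("wrist","w24");c=grab("scene","s24")
cv2.imwrite("pics/z24.png",cv2.resize(c["pixels"][150:270,170:310],None,fx=5,fy=5)[:,:,::-1])
E
```

```text
{'clock': 28.6, 'joint_pos': [-0.218, 0.1341, -0.0393, 1.4083, -0.0, -0.0867], 'position': [0.549, -0.0531, 0.1153], 'tcp_rot': [-0.2055, -3.124, -0.0026], 'ft_force': [0.2665, 0.3815, -7.5053], 'opening': 0.1535}
fix turn wx,wy: -0.0024 -0.0107  jaw yaw 1.439
```

View pics/w24.png

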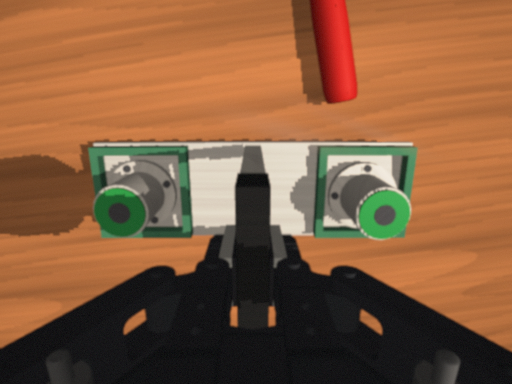

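View pics/z24.png

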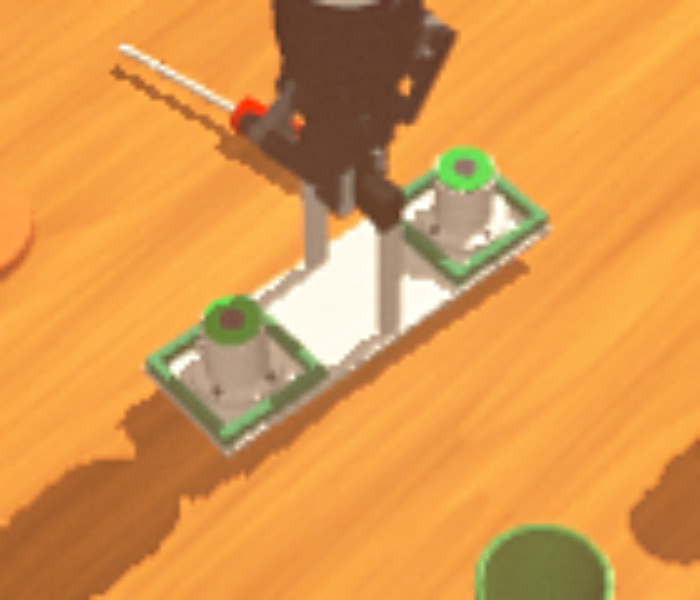

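Airborne, about 6–7 N carried, level, both housings seated. Continuing.

step_arm(
  increments=[
    [[0.005, 0.002, -0.001, 0.007, -0.002, -0.006, 0], [0.005, 0.002, -0.001, 0.01, -0.002, -0.006, 0], [0.005, 0.001, 0, 0.012, 0, -0.003, 0], [0.005, 0.001, 0, 0.012, 0, -0.003, 0], [0.005, 0.001, 0, 0.01, 0, 0, 0], [0.005, 0, 0, 0.006, 0, 0, 0], [0.005, 0, 0, 0, 0, 0, 0], [0.005, 0, 0, 0, 0, 0, 0]],
  ],
)

```text
clock: 29.5
position: [0.5572, -0.0554, 0.1794]
tcp_rot: [0.205, 3.122, -0.003]
ft_force: [-0.0, -0.8, -8.4]
opening: 0.154
```

```bash
python3 - <<'E'
from h import *
s=st();tilt(s)
E
```

```text
{'clock': 29.5, 'joint_pos': [-0.2189, 0.119, 0.0717, 1.5109, 0.0, -0.0875], 'position': [0.5572, -0.0554, 0.1794], 'tcp_rot': [0.2054, 3.1224, -0.0029], 'ft_force': [-0.0354, -0.75, -8.4284], 'opening': 0.1541}
fix turn wx,wy: 0.0027 0.0123  jaw yaw 1.439
```

step_arm(
  increments=[
    [[0.005, -0.001, 0, 0.005, 0, 0.004, 0], [0.005, -0.001, 0, 0.005, 0, 0.003, 0], [0.005, 0, 0, 0.004, 0, 0, 0], [0.005, 0, 0, 0, 0, 0, 0], [0.005, 0, 0, 0, 0, 0, 0], [0.005, 0, 0, 0, 0, 0, 0]],
  ],
)

```text
clock: 30.1
position: [0.5539, -0.0552, 0.1926]
tcp_rot: [0.206, 3.134, -0.003]
ft_force: [1.0, -0.4, -7.8]
opening: 0.151
```

```bash
python3 - <<'E'
from h import *
s=st();tilt(s)
E
```

```text
{'clock': 30.1, 'joint_pos': [-0.2189, 0.1237, 0.1029, 1.5487, -0.0016, -0.0875], 'position': [0.5539, -0.0552, 0.1926], 'tcp_rot': [0.2062, 3.1338, -0.0028], 'ft_force': [1.0145, -0.4294, -7.8198], 'opening': 0.1512}
fix turn wx,wy: 0.0019 0.0009  jaw yaw 1.439
```

step_arm(
  increments=[
    [[0.005, 0, 0, 0.002, 0, 0, 0], [0.005, 0, 0, 0, 0, 0, 0], [0.005, 0, 0, 0, 0, 0, 0], [0.005, 0, 0, 0, 0, 0, 0]],
  ],
)

```text
clock: 30.5
position: [0.5536, -0.0551, 0.1941]
tcp_rot: [-0.206, -3.135, 0.003]
ft_force: [0.0, 0.4, -7.7]
opening: 0.152
```

```bash
python3 - <<'E'
from h import *
s=st();tilt(s);print(np.round(s["dq"],4));grab("wrist","w25");c=grab("scene","s25");grab("top","t25");s=st();print(np.round(s["dq"],4))
W=load("w25")
for b in blobs(W,"green")[0]:
    if b[0]>300: print(b[2],plane(W,[b[2]],.156).round(4))
E
```

```text
{'clock': 30.5, 'joint_pos': [-0.2189, 0.1241, 0.1064, 1.5529, -0.0016, -0.0875], 'position': [0.5536, -0.0551, 0.1941], 'tcp_rot': [-0.2063, -3.1348, 0.0025], 'ft_force': [0.015, 0.4343, -7.733], 'opening': 0.1519}
fix turn wx,wy: 0.0016 -0.0001  jaw yaw 1.439
[-0.0009  0.0003 -0.003  -0.0003  0.0002  0.0006]
{'clock': 30.65, 'joint_pos': [-0.2188, 0.1241, 0.1064, 1.553, -0.0016, -0.0875], 'position': [0.5536, -0.0551, 0.1941], 'tcp_rot': [-0.2061, -3.1346, 0.0025], 'ft_force': [-0.5211, 0.0023, -6.6902], 'opening': 0.1518}
[ 0.0013 -0.0012 -0.0002 -0.0008  0.0009  0.0014]
[119.2, 212.3] [[ 0.5404 -0.1379  0.156 ]]
[383.9, 214.3] [[0.5637 0.0287 0.156 ]]
```

View pics/s25.png

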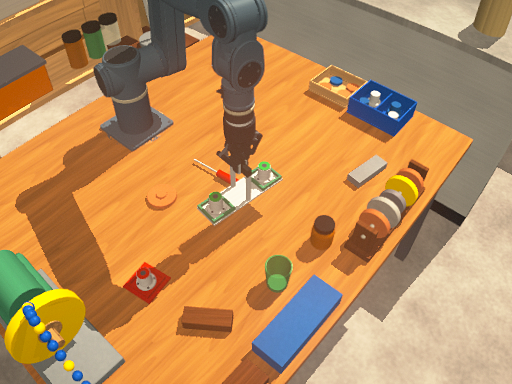

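View pics/w25.png

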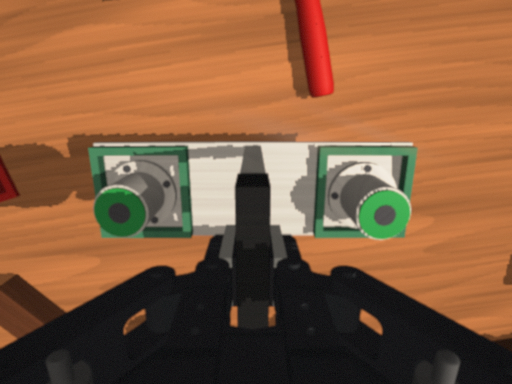

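View pics/t25.png

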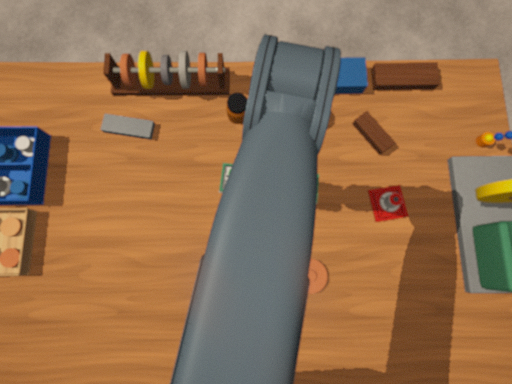

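The carrier hangs level ~99 mm up with both housings seated. The red housing is in the nest, and the other items look unmoved. Handing in.

```bash
python3 - <<'E'
from h import *
print(robot.hand_in())
E
```

```text
the job is handed in; nothing more can be done
None
```

The job is handed in, at about 30.7 s. The red-tagged housing stands in the reject nest and the green-tagged one in the carrier's empty pocket. The gripper is holding the carrier by its handle about 99 mm above where it stood.

- **Last readings:** the arm was still and the tool about 0.1° off vertical. It was less than 1 mm sideways of where it gripped. The wrist force was about 7 N, which fits the loaded carrier.
- **Last pictures:** both green housings sit in their pockets and the carrier looks level. The red housing stands in the nest, and the other objects I could see are where they were.
- **Checks that disagreed or were weak:**
  - Some heights measured on low corners from two views were off by 5–20 mm. I used the mean of the nest corners and confirmed the pockets by their sizes and the wrist camera.
  - The force reading did not show the housings touching down. I judged that by the tool height stopping at the expected value.
  - Early fast moves let the tool tilt by up to about 3.5° and sag about 4 cm while carrying the red housing. It touched nothing, and I slowed the later carrying moves.
  - During the carrier lift the tool tilt varied by about 1° at most.

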